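Fetch the plane from the blocked drawer

TASK

Fetch the little bronze thumb plane out of the drawer and lay it flat in its blue-lined wooden rest, lengthways. The three small bottles on the strip in front keep the drawer from opening, so first stand all three upright on the white tray; once the plane is on its rest and the drawer is pushed fully shut, put each bottle back upright in the seat of the strip it came from. Do not tip a bottle over.

Things in the scene. Friction and masses are not known exactly. Their poses are not given: they have to be found in the camera images.
- amber_center (a point): Brown (amber) varnish vial with a black cap, 33 mm across, 88 mm tall, standing upright in one of the three seats of bottle_strip (its foot is 8 mm below the strip's top face). The point is its centre, 44 mm above its foot; its straight body reaches to 55 mm above the foot; local z is up, its yaw means nothing.
- green_center (a point): Green glass bottle with a white cap and a pale paper label, 33 mm across, 88 mm tall, standing upright in one of the three seats of bottle_strip (its foot is 8 mm below the strip's top face). The point is its centre, 44 mm above its foot; its straight body reaches to 50 mm above the foot; local z is up, its yaw means nothing.
- white_center (a point): White bottle with a red cap, no label, 33 mm across, 88 mm tall, standing upright in one of the three seats of bottle_strip (its foot is 8 mm below the strip's top face). The point is its centre, 44 mm above its foot; its straight body reaches to 50 mm above the foot; local z is up, its yaw means nothing.
- plane_center (a point): Bronze thumb plane with a wooden ball knob, 38 wide x 110 long x 44 mm tall, 0.24 kg, lying in the drawer roughly parallel to the handle bar; ajar, only its strip nearest the handle shows. The point is its middle, 22 mm above the sole; local y is its long axis, z up. Grasp across its side cheeks, 36 to 38 mm apart, which stand 0 to 24 mm above the sole over the middle 84 mm.
- drawer (a joint): Drawer travel in m: 0 shut (front flush), 0.118 fully out; ajar at 0.053 to 0.064 at the start; stays where left (1.5 N friction). Fully out, the plane is clear of the chest's top with about 25 mm finger room. Chest 140 deep x 190 wide x 96 mm tall. Drawer floor z = 0.031; inside 110 mm along the travel x 152 mm wide; side walls to z = 0.071, front panel 12 mm thick, to z = 0.085.
- drawer_handle (a point): Middle of the drawer's brass bar handle, z = 0.062. The bar is 8 mm thick, 132 mm long along local y, on posts 55 mm either side of the middle, with a 33 mm gap to the drawer front. Local -x (level, away from the chest) is the way the drawer opens. The point moves with the drawer.
- bottle_strip: Pale wooden strip 54 x 180 x 14 mm, screwed to the bench in front of the drawer, which runs out above it. Three round seats 46 mm across, 8 mm deep, at local y = -0.060, 0 and +0.060 m, their floors 6 mm above the bench. Origin at the centre of its underside, long axis local y. A bottle's own seat is the one it stands in at the start (shuffled).
- tray: White tray with a blue rim, 184 (local x) x 76 (local y) mm, fixed; floor 4 mm above the bench, rim 14 mm high, inside 176 x 68 mm. Origin at the centre of its underside. Room for three bottles in a row along local x, for example 55 mm apart.
- plane_rest: Shallow wooden rest lined with blue felt, 142 (local x) x 68 (local y) mm, fixed; the plane lies lengthways along local x, either way round. Inside 130 x 56 mm, floor 6 mm above the bench, rim 13 mm high. Origin at the centre of its underside.

How it is judged (in metres and radians):
On the way, in this order (a step that is already met when the one before it is completed fails the run):
1. all three bottles stand upright on the white tray together (x of amber_center in the frame of tray between -0.085 and 0.085 m and y of amber_center in the frame of tray between -0.03 and 0.03 m and z of amber_center in the frame of tray between 0.04 and 0.056 m and angle between each of amber_center, green_center, white_center's own z axis and vertical below 0.15 rad and x of green_center in the frame of tray between -0.085 and 0.085 m and y of green_center in the frame of tray between -0.03 and 0.03 m and z of green_center in the frame of tray between 0.04 and 0.056 m and x of white_center in the frame of tray between -0.085 and 0.085 m and y of white_center in the frame of tray between -0.03 and 0.03 m and z of white_center in the frame of tray between 0.04 and 0.056 m), for 0.2 s.
2. the plane lies in its rest while the bottles still stand on the tray (all of step 1 and x of plane_center in the frame of plane_rest between -0.014 and 0.014 m and y of plane_center in the frame of plane_rest between -0.012 and 0.012 m and z of plane_center in the frame of plane_rest between 0.022 and 0.034 m and angle between plane_center's own z axis and vertical below 0.1 rad and angle between the y axis of plane_center and the x axis of plane_rest, either way round below 0.25 rad), for 0.2 s.
3. the drawer is pushed fully shut while the bottles still stand on the tray (all of step 1 and value of joint drawer below 0.007 m), for 0.1 s.
At the end, for the whole second after the job is handed in: Each bottle stands upright (0.1 rad) within 12 mm of where it stood at the start, in its own seat; the plane lies flat in its rest (centre within 14 mm along, 12 mm across, lengthways within 0.25 rad); the drawer is shut to within 7 mm; all is released and at rest (distance of each of amber_center, green_center, white_center from where it was at the start of the episode below 0.012 m and angle between each of amber_center, green_center, white_center, plane_center's own z axis and vertical below 0.1 rad and x of plane_center in the frame of plane_rest between -0.014 and 0.014 m and y of plane_center in the frame of plane_rest between -0.012 and 0.012 m and z of plane_center in the frame of plane_rest between 0.022 and 0.034 m and angle between the y axis of plane_center and the x axis of plane_rest, either way round below 0.25 rad and value of joint drawer below 0.007 m and linear speed of each of plane, amber_bottle, green_bottle, white_bottle below 0.02 m/s); the robot touches nothing.
It fails at once if a bottle is tipped over (more than about 40 degrees) (angle between any of amber_center, green_center, white_center's own z axis and vertical above 0.7 rad).
It also fails if it takes over 138 s, if anything falls off the work surface, if the arm or the gripper's body presses on something with over 40 N, if the wrist force passes 120 N, or if a joint passes its speed limit or range.

ROBOT

A 7-joint arm with a two-finger parallel gripper is mounted at the origin on the work surface; the furniture and walls round the work are solid. World frame = base frame: x ahead of the robot, y to its left, z up, the work surface at z = 0. Lengths are in m, angles in degrees, forces in N, time in s.
With the tool pointing down it reaches from about 0.4 to 0.925 m from the base axis. Payload 5.6 kg.
Tool frame: the origin (TCP) lies at the very end of the fingers, on their centre line; the grasp point (between the pads) lies 19 mm behind it; z points along the fingers, y is the direction in which the jaws open and shut (so a half turn about z gives the same grasp; the last joint's range is limited). The gripper opens to 85 mm and grips with 20 to 120 N. Pads are 22 mm wide; open, the fingers measure 114 mm over their backs; the gripper's body (76 mm by 85 mm) begins 54 mm behind the grasp point. The pads swing forward as they close: fully open they stand 13 mm farther back than shut.
Start: joints at [-73.052, 26.786, -0.665, 91.828, 0.344, 61.387, -3.226], TCP at [0.216, 0.613, 0.199] pointing down, gripper open.
Joint ranges: [-144.91, 144.91], [-17.63, 115.5], [-89.93, 88.59], [15.96, 139.68], [-74.01, 254.01], [8.47, 105.57], [-167.45, 167.45]. Speed limits (degrees/s): [147.25, 147.25, 180, 180, 180, 180, 180].

INTERFACE

Orientations are given as [roll, pitch, yaw] about the fixed x, y, z axes, in that order (R = Rz(yaw) Ry(pitch) Rx(roll)).
In Python, from bench import telemetry, imaging, job_done gives the robot as it stands.
- The arm moves only by the tool play_rows, never from a script. Its argument "motion" is a list that holds one entry, the list of rows, each a list of 7 numbers: the turn, a rotation vector about the tool's x, y, z in degrees, then the shift along the tool's x, y, z in mm, then the opening, from 0 (shut) to 1 (fully open). In form: [[[rx, ry, rz, x, y, z, claw], ...]]. A call has 1 to 12 rows; each row shifts and turns the commanded pose from where the row before left it, along the tool's axes as they then stand; what a row does not reach is not made up. A row lasts 1/10 s, in which the tool goes at most 50 mm and 8.59 degrees, less where a joint would pass 70% of its speed; a pose out of reach is approached as far as the arm can. A call with a gripper value outside its range is refused whole. The fingers move at their own pace and stop on an object; "force" is the grip in N (left out, the last holds). Time passes only in rows, so rows that do not move let the fingers close. It gives the time, the measured TCP pose, the force and the opening at its end, in the units of the state.
- telemetry.observe(): the state, without advancing time (a new reading comes with each control period).
- imaging.grab_frame(name): name is "scene" or "side" or "wrist"; returns (picture, depth): 420x560x3 uint8, blue, green, red; 420x560 float32, m along the optical axis (not along the pixel's ray), 0 where there is no reading.
- imaging.camera_info(name): a dict with "fx", "fy", "cx", "cy" (pixels), "xyz" and "orientation" of the camera in the world. Camera axes: x right, y down, z forward; pixel columns grow to the right and rows downward; lengths in m; the calibration is good to about 2 mm. A picture is of the moment at which its call begins: read the wrist's pose just before it. camera_info takes no time and is no camera call; for the wrist camera it gives the pose at the moment of the call.
- job_done(): hands the job in, once; it reports no verdict.
The state is a dict: "time_s": time; "q": joint angles; "joint_velocities": joint speeds; "tau": joint torques, N m; "tcp_pos": TCP position; "orientation": TCP orientation; "force": force on the tool from outside, world axes, zero at the start; "torque": the same for the moment, N m; "width": opening from 0.0 (shut) to 1.0 (fully open).
Only numpy, scipy, OpenCV 4.12 (cv2) and the standard library are available. Lean on these libraries where they do the work, as an engineer would, in place of code of your own. Each camera call takes 0.05 s, during which the arm holds its last target. There are 200 camera calls.

## Working session

There is one attempt and no reset: what is moved stays moved. The work goes in short steps, Python scripts to look and compute and a tool call to move; the robot and the scene stay as the last step left them, time stands still between calls to the robot, and variables do not carry over. Pictures are saved under pics/ and viewed, about 12 in all and at most 16, crops included, and the job is handed in when it is done.

Besides the shell and the picture viewer there is one more tool, called after ">>>" in YAML: its name, and indented under it one key for each argument. play_rows: Moves the arm, as the interface text tells. Its arguments: {"type":"object","properties":{"motion":{"type":"array"},"force":{"type":"number"}},"required":["motion"]}

```bash
mkdir -p pics; ls; python3 - <<'E'
from bench import telemetry, imaging
import cv2
print(telemetry.observe())
for n in ("scene","side","wrist"):
    print(n, imaging.camera_info(n))
for n in ("scene","side"):
    p,d=imaging.grab_frame(n); cv2.imwrite(f"pics/{n}0.png",p)
    import numpy as np; np.save(f"pics/{n}0.npy",d)
E
```

```text
pics
{'time_s': 0.0, 'q': array([-73.05354761,  26.8350248 ,  -0.66333247,  91.88037066,
         0.34168757,  61.38493048,  -3.22499235]), 'joint_velocities': array([ 0.02575097,  0.0015637 ,  0.00955603,  0.04827747, -0.0466533 ,
        0.01160118,  0.13652349]), 'tau': array([-2.57700276e-04, -5.32368815e+01,  2.13683193e-02, -2.51313078e+01,
        1.15115556e-02,  7.71870953e-03,  1.18298971e-05]), 'tcp_pos': array([0.21588758, 0.61246843, 0.19845335]), 'orientation': array([-1.79901818e+02,  5.76536691e-03,  1.60584622e+02]), 'force': array([-0.6631551 ,  0.41459574, -0.15769887]), 'torque': array([0.05659378, 0.04653131, 0.02813903]), 'width': 0.9973132722881781}
scene {'fx': 469.3647212972463, 'fy': 469.3647212972463, 'cx': 280.71694841319623, 'cy': 210.2700286137215, 'xyz': array([ 0.86527212, -0.60441952,  0.78990164]), 'orientation': array([-141.60484338,    0.80039373,   38.59772069])}
side {'fx': 404.5887342623043, 'fy': 404.5887342623043, 'cx': 278.3410237106917, 'cy': 210.18048838923107, 'xyz': array([0.58727086, 0.38245822, 0.72719153]), 'orientation': array([-141.02071961,    0.83786637,  166.77719446])}
wrist {'fx': 309.3364407370979, 'fy': 309.3364407370979, 'cx': 278.9966105331661, 'cy': 210.57099412043155, 'xyz': array([0.14947561, 0.63736424, 0.37260317]), 'orientation': array([1.63695319e+02, 1.30222359e-01, 7.06007890e+01])}
```

View pics/scene0.png

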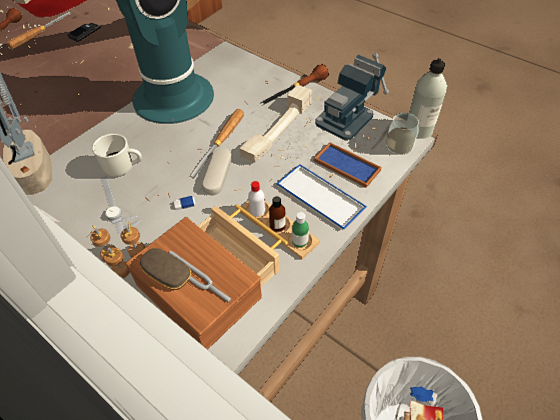

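View pics/side0.png

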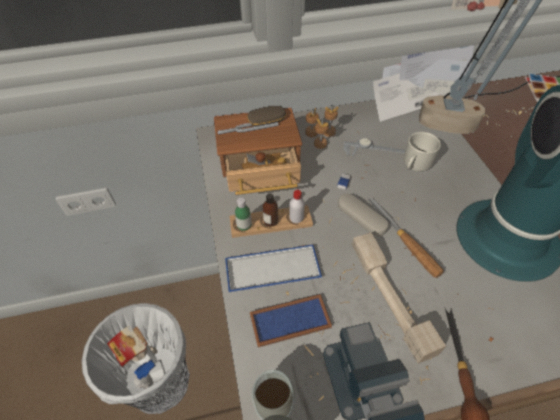

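The scene view shows the white bottle at (257,197), amber at (277,213) and green at (301,230). The tray is at (320,195), the rest at (347,163), and the drawer stands ajar behind the bar. The side view shows the same things: green (243,213), amber (270,212), white (296,207), tray (274,267), rest (290,319).

```bash
cat > h.py <<'E'
import numpy as np, cv2
from scipy.spatial.transform import Rotation as R
from bench import telemetry, imaging
def rot(o): return R.from_euler('xyz',o,degrees=True).as_matrix()
def ray(ci,uv):
    uv=np.atleast_2d(uv).astype(float)
    d=np.c_[(uv[:,0]-ci['cx'])/ci['fx'],(uv[:,1]-ci['cy'])/ci['fy'],np.ones(len(uv))]
    return d@rot(ci['orientation']).T
def onplane(ci,uv,z):
    d=ray(ci,uv); return ci['xyz']+d*((z-ci['xyz'][2])/d[:,2])[:,None]
def tri(c1,u1,c2,u2):
    a,b=ray(c1,u1)[0],ray(c2,u2)[0]; w=c2['xyz']-c1['xyz']
    s=np.linalg.lstsq(np.c_[a,-b],w,rcond=None)[0]
    p,q=c1['xyz']+a*s[0],c2['xyz']+b*s[1]
    return (p+q)/2,np.linalg.norm(p-q)
def cloud(ci,d):
    v,u=np.mgrid[:d.shape[0],:d.shape[1]]
    return ci['xyz']+ray(ci,np.c_[u.ravel(),v.ravel()])*d.reshape(-1,1)
def hsv(p): return cv2.cvtColor(p,cv2.COLOR_BGR2HSV)
def mask(p,lo,hi,roi=None):
    m=cv2.inRange(hsv(p),np.array(lo),np.array(hi))
    if roi is not None:
        k=np.zeros_like(m); x0,y0,x1,y1=roi; k[y0:y1,x0:x1]=255; m&=k
    return m
def big(m):
    c,_=cv2.findContours(m,cv2.RETR_EXTERNAL,cv2.CHAIN_APPROX_NONE)
    return max(c,key=cv2.contourArea)
def cen(m):
    c=big(m); M=cv2.moments(c); return np.array([M['m10'],M['m01']])/M['m00'],M['m00']
E
python3 - <<'E'
from h import *
np.set_printoptions(precision=4,suppress=True)
S={}
for n in("scene","side"):
    p=cv2.imread(f"pics/{n}0.png"); d=np.load(f"pics/{n}0.npy"); ci=imaging.camera_info(n); S[n]=(p,d,ci)
roi={"scene":{"tray":(270,158,372,232),"rest":(308,138,385,190),"bot":(235,175,325,262)},"side":{"tray":(220,240,330,295),"rest":(245,290,335,350),"bot":(225,185,312,240)}}
C={}
for n,(p,d,ci) in S.items():
    P=cloud(ci,d).reshape(*d.shape,3)
    # blue regions
    for k in("tray","rest"):
        m=mask(p,(100,90,50),(130,255,255),roi[n][k])
        c=big(m)
        m2=np.zeros_like(m);cv2.drawContours(m2,[c],-1,255,-1)
        hull=cv2.convexHull(c)[:,0]
        z={"tray":.014,"rest":.006}[k]
        W=onplane(ci,hull,z)
        r=cv2.minAreaRect((W[:,:2]*1000).astype(np.float32))
        b=cv2.boxPoints(r)
        q=P[m2>0]
        C[n,k]=cen(m2)[0]
        print(n,k,"centre",np.round(r[0],1),"size",np.round(r[1],1),"ang",round(r[2],1),"depth z med",np.median(q[:,2]).round(4),"box",b.round(0).tolist())
    x0,y0,x1,y1=roi[n]["bot"]
    for k,(lo,hi) in {"redcap":((0,150,80),(6,255,255)),"redcap2":((170,150,80),(180,255,255)),"green":((50,90,20),(90,255,255))}.items():
        try:
            m=mask(p,lo,hi,roi[n]["bot"]);c,a=cen(m);q=P[(m>0)&(d>0)]
            C[n,k]=c;print(n,k,c,a,np.median(q,0),q.max(0))
        except Exception as e: print(n,k,"none")
    # heights: points above .03 in bottle roi, top points
    q=P[y0:y1,x0:x1].reshape(-1,3); q=q[(q[:,2]>.086)&(q[:,2]<.1)]
    if len(q):
        l=cv2.kmeans(q[:,:2].astype(np.float32),3,None,(3,50,1e-5),5,cv2.KMEANS_PP_CENTERS)
        for i in range(3):
            s=q[l[1][:,0]==i];print(n,"cap top",len(s),s.mean(0),s.max(0))
for k in("tray","rest","redcap","green"):
    try: print(k,tri(S["scene"][2],C["scene",k],S["side"][2],C["side",k]))
    except KeyError: pass
E
```

```text
scene tray centre [512.5 -43.8] size [ 80.  187.6] ang 86.7 depth z med 0.0043 box [[417.0, -78.0], [604.0, -89.0], [609.0, -9.0], [421.0, 2.0]]
scene rest centre [503.4  76.8] size [126.7  49.3] ang 1.8 depth z med 0.0063 box [[439.0, 100.0], [441.0, 50.0], [567.0, 54.0], [566.0, 103.0]]
scene redcap [255.   185.95] 60.0 [ 0.4334 -0.1609  0.0923] [ 0.5005 -0.0904  0.0967]
scene redcap2 none
scene green [300.0844 228.3904] 152.0 [ 0.5563 -0.1743  0.0633] [ 0.5657 -0.1545  0.0756]
scene cap top 71 [ 0.5502 -0.1677  0.0924] [ 0.5586 -0.1585  0.0971]
scene cap top 123 [ 0.4626 -0.1631  0.0923] [ 0.4977 -0.1524  0.0967]
scene cap top 46 [ 0.5164 -0.2777  0.0898] [ 0.5615 -0.249   0.0972]
side tray centre [602.4  -9. ] size [3.7 9.3] ang 48.4 depth z med 0.0127 box [[598.0, -7.0], [605.0, -13.0], [607.0, -11.0], [600.0, -5.0]]
side rest centre [502.8  73.5] size [123.9  50.1] ang 1.7 depth z med 0.0061 box [[440.0, 97.0], [442.0, 47.0], [566.0, 50.0], [564.0, 100.0]]
side redcap [296.9167 193.9167] 36.0 [ 0.4311 -0.1528  0.0931] [ 0.4372 -0.1478  0.0953]
side redcap2 none
side green [239.7802 212.6703] 45.5 [ 0.5544 -0.1544  0.0655] [ 0.5619 -0.148   0.0738]
side cap top 55 [ 0.4301 -0.1544  0.092 ] [ 0.4372 -0.1478  0.0953]
side cap top 55 [ 0.5487 -0.1613  0.0919] [ 0.5565 -0.1548  0.0956]
side cap top 55 [ 0.4885 -0.1584  0.0922] [ 0.4962 -0.1512  0.0955]
tray (array([ 0.5621, -0.032 ,  0.01  ]), np.float64(0.09236863053401946))
rest (array([0.5044, 0.0753, 0.0075]), np.float64(0.001852491242340689))
redcap (array([ 0.4301, -0.1579,  0.0863]), np.float64(0.0007753747637284297))
green (array([ 0.552 , -0.1656,  0.0521]), np.float64(0.003441812666990627))
```

```bash
cat >> h.py <<'E'
def TD(x,y,z,yaw): # tool-down pose, yaw deg
    return np.array([x,y,z],float),R.from_euler('xyz',[180,0,yaw],degrees=True)
def rows(wps,claw,step=48,ang=8.4,start=None):
    """rows from the present pose through tool-down waypoints"""
    s=telemetry.observe()
    p,r=(s['tcp_pos'],R.from_euler('xyz',s['orientation'],degrees=True)) if start is None else start
    out=[]
    for q,rq in wps:
        rv=(r.inv()*rq).as_rotvec(degrees=True); n=max(1,int(np.ceil(max(np.linalg.norm(q-p)*1000/step,np.linalg.norm(rv)/ang))))
        for i in range(n):
            t=r.inv().apply((q-p)*1000/n); out.append([float(v) for v in np.r_[(rv/n).round(1),t.round(1),claw]])
            r=r*R.from_rotvec(rv/n,degrees=True)
        p,r=q,rq
    return out
def show(*a,**k):
    for i,x in enumerate(rows(*a,**k)): print(i,x)
E
python3 - <<'E'
from h import *
np.set_printoptions(precision=3,suppress=True)
for n in("scene","side"):
    d=np.load(f"pics/{n}0.npy");ci=imaging.camera_info(n);P=cloud(ci,d)[d.ravel()>0]
    for y0 in np.arange(-.5,.6,.1):
        print(n,round(y0,1),[round(float(P[(abs(P[:,0]-x)<.05)&(P[:,1]>=y0)&(P[:,1]<y0+.1)][:,2].max(initial=-1)),2) for x in (.25,.35,.45,.55,.65,.75)])
show([TD(.3,.5,.36,160.6),TD(.45,.3,.36,125),TD(.5,-.1,.33,86.7)],1)
E
```

```text
scene -0.5 [0.21, 0.21, 0.21, 0.21, 0.21, 0.21]
scene -0.4 [0.08, 0.12, 0.12, 0.11, 0.01, -1.0]
scene -0.3 [0.02, 0.08, 0.09, 0.09, 0.01, -0.43]
scene -0.2 [0.03, 0.03, 0.1, 0.1, 0.01, -0.43]
scene -0.1 [0.04, 0.04, 0.02, 0.02, 0.02, -0.43]
scene -0.0 [0.03, 0.03, 0.02, 0.02, 0.01, -0.75]
scene 0.1 [0.05, 0.1, 0.1, 0.08, 0.04, -0.75]
scene 0.2 [0.05, 0.13, 0.13, 0.2, 0.15, -0.75]
scene 0.3 [0.04, 0.11, 0.12, -0.75, -0.75, -0.75]
scene 0.4 [-1.0, -1.0, -0.75, -0.75, -0.75, -0.75]
scene 0.5 [-1.0, -1.0, -0.75, -0.75, -0.75, -0.75]
side -0.5 [0.21, 0.21, 0.21, 0.21, 0.21, 0.21]
side -0.4 [0.08, 0.12, 0.12, 0.1, 0.01, -0.75]
side -0.3 [0.02, 0.1, 0.1, 0.09, 0.01, -0.44]
side -0.2 [0.03, 0.03, 0.1, 0.1, 0.01, -0.43]
side -0.1 [0.04, 0.04, 0.02, 0.02, 0.02, -0.43]
side -0.0 [0.03, 0.03, 0.02, 0.02, 0.01, -0.75]
side 0.1 [0.05, 0.1, 0.1, 0.08, 0.01, -1.0]
side 0.2 [0.05, 0.13, 0.13, 0.15, 0.01, -1.0]
side 0.3 [0.04, 0.12, -1.0, -1.0, -1.0, -1.0]
side 0.4 [-1.0, -1.0, -1.0, -1.0, -1.0, -1.0]
side 0.5 [-1.0, -1.0, -1.0, -1.0, -1.0, -1.0]
0 [-0.0, 0.0, -0.0, -23.3, -15.7, -32.3, 1.0]
1 [-0.0, 0.0, -0.0, -23.3, -15.7, -32.3, 1.0]
2 [-0.0, 0.0, -0.0, -23.3, -15.7, -32.3, 1.0]
3 [-0.0, 0.0, -0.0, -23.3, -15.7, -32.3, 1.0]
4 [-0.0, 0.0, -0.0, -23.3, -15.6, -32.3, 1.0]
5 [0.0, -0.0, 5.9, -34.7, -23.1, -0.0, 1.0]
6 [0.0, -0.0, 5.9, -36.9, -19.4, -0.0, 1.0]
7 [0.0, -0.0, 5.9, -38.7, -15.5, -0.0, 1.0]
8 [0.0, -0.0, 5.9, -40.1, -11.4, -0.0, 1.0]
9 [0.0, -0.0, 5.9, -41.0, -7.2, -0.0, 1.0]
10 [0.0, -0.0, 5.9, -41.6, -3.0, -0.0, 1.0]
11 [-0.0, -0.0, 4.3, -39.6, -20.9, 3.3, 1.0]
12 [-0.0, -0.0, 4.3, -41.0, -17.9, 3.3, 1.0]
13 [-0.0, -0.0, 4.3, -42.3, -14.9, 3.3, 1.0]
14 [-0.0, -0.0, 4.3, -43.2, -11.7, 3.3, 1.0]
15 [-0.0, -0.0, 4.3, -44.0, -8.4, 3.3, 1.0]
16 [-0.0, -0.0, 4.3, -44.5, -5.1, 3.3, 1.0]
17 [-0.0, -0.0, 4.3, -44.8, -1.8, 3.3, 1.0]
18 [-0.0, -0.0, 4.3, -44.8, 1.5, 3.3, 1.0]
19 [-0.0, -0.0, 4.3, -44.5, 4.8, 3.3, 1.0]
```

>>> play_rows:
  motion:
    - [[0,0,0,-23,-16,-32,1],[0,0,0,-23,-16,-32,1],[0,0,0,-23,-16,-32,1],[0,0,0,-23,-16,-32,1],[0,0,0,-23,-16,-32,1],[0,0,6,-35,-23,0,1],[0,0,6,-37,-19,0,1],[0,0,6,-39,-15,0,1],[0,0,6,-40,-11,0,1],[0,0,6,-41,-7,0,1],[0,0,6,-42,-3,0,1]]

```text
time_s: 1.2
tcp_pos: [0.4497, 0.2981, 0.3592]
orientation: [-180.0, -0.0, 124.3]
force: [1.2, 0.6, 0.3]
width: 0.997
```

>>> play_rows:
  motion:
    - [[0,0,4,-40,-21,3,1],[0,0,4,-41,-18,3,1],[0,0,4,-42,-15,3,1],[0,0,4,-43,-12,3,1],[0,0,4,-44,-8,3,1],[0,0,4,-44,-5,3,0.6],[0,0,4,-45,-2,3,0.6],[0,0,5,-45,2,3,0.6],[0,0,5,-44,5,3,0.6],[0,0,0,0,0,0,0.6],[0,0,0,0,0,0,0.6]]

```text
time_s: 2.3
tcp_pos: [0.5027, -0.0998, 0.332]
orientation: [-179.9, -0.0, 86.5]
force: [-0.8, -0.2, -0.6]
width: 0.594
```

```bash
python3 - <<'E'
from h import *
import json
ci=imaging.camera_info("wrist");p,d=imaging.grab_frame("wrist");cv2.imwrite("pics/w1.png",p);np.save("pics/w1.npy",d)
import pickle;pickle.dump(ci,open("pics/w1.pkl","wb"));print(ci)
E
```

```text
{'fx': 309.3364407370979, 'fy': 309.3364407370979, 'cx': 278.9966105331661, 'cy': 210.57099412043155, 'xyz': array([ 0.507776  , -0.02791263,  0.50619223]), 'orientation': array([ 1.63715066e+02,  1.80178346e-02, -3.50613271e+00])}
```

View pics/w1.png

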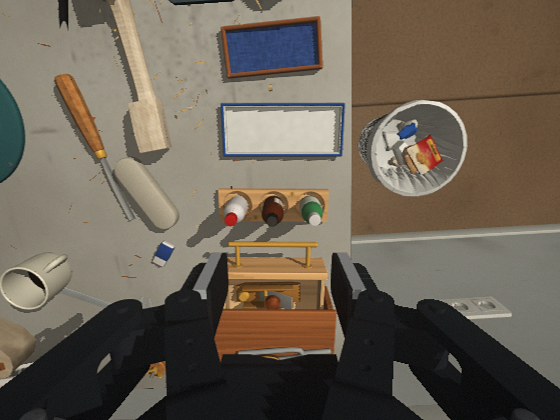

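```bash
python3 - <<'E'
from h import *
import pickle
np.set_printoptions(precision=4,suppress=True)
p=cv2.imread("pics/w1.png");d=np.load("pics/w1.npy");ci=pickle.load(open("pics/w1.pkl","rb"))
P=cloud(ci,d).reshape(*d.shape,3)
Q=P[190:235,215:332].reshape(-1,3)
t=Q[Q[:,2]>.088]; print("top z",np.percentile(t[:,2],[50,95,100]))
l=cv2.kmeans(t[:,:2].astype(np.float32),3,None,(3,50,1e-5),5,cv2.KMEANS_PP_CENTERS)
for i in range(3):
    s=t[l[1][:,0]==i];c,r=cv2.minEnclosingCircle((s[:,:2]*1000).astype(np.float32));print("cap",len(s),s.mean(0),"circ",np.round(c,1),round(r,1))
# body: fit circle radius 16.5 to z .02-.05
from scipy.optimize import least_squares
for x in(.43,.49,.55):
    s=Q[(Q[:,2]>.02)&(Q[:,2]<.052)&(abs(Q[:,0]-x)<.025)]
    f=least_squares(lambda c:np.hypot(s[:,0]-c[0],s[:,1]-c[1])-.0165,[x,-.16],loss='soft_l1',f_scale=.001)
    print("body",len(s),f.x,np.abs(f.fun).mean())
# strip, tray, rest, bar
for k,lo,hi,roi,z in(("strip",(8,60,90),(28,200,255),(205,183,340,230),.014),("tray",(100,110,40),(130,255,255),(205,92,355,166),.014),("felt",(100,110,40),(130,255,255),(210,10,330,85),.006),("bar",(12,110,90),(30,255,255),(220,236,330,249),.064)):
    m=mask(p,lo,hi,roi);W=onplane(ci,cv2.convexHull(big(m))[:,0],z);r=cv2.minAreaRect((W[:,:2]*1000).astype(np.float32))
    print(k,np.round(r[0],1),np.round(r[1],1),round(r[2],1),"z",np.median(P[m>0][:,2]).round(4))
q=P[238:262,225:330].reshape(-1,3);h=q[(q[:,2]>.055)&(q[:,2]<.075)]
print("bar pts",len(h),h.min(0),h.max(0),np.median(h,0)); g=q[q[:,2]>.08];print("front top",g.min(0),g.max(0),g.mean(0))
b=P[300:345,222:330].reshape(-1,3);b=b[b[:,2]>.09];print("chest top",b.min(0),b.max(0))
E
```

```text
top z [0.0937 0.5062 0.5062]
cap 117 [ 0.5479 -0.1644  0.0932] circ [ 548.1 -165.1] 8.4
cap 225 [ 0.459  -0.1597  0.0933] circ [ 459.3 -161.2] 37.3
cap 34 [ 0.5078 -0.0279  0.5062] circ [507.8 -27.9] 0.0
body 111 [ 0.4295 -0.1589] 0.00020923413332012017
body 103 [ 0.4884 -0.1628] 0.00015204494431518797
body 118 [ 0.5482 -0.1652] 0.0002322418563041608
strip [ 489.7 -160.9] [ 56.4 182.1] 86.5 z 0.013
tray [511.9 -42.1] [ 77.5 186.3] 86.5 z 0.0132
felt [503.9  74. ] [128.   54.3] 1.8 z 0.0061
bar [ 486.4 -211.3] [ 11.5 137. ] 85.8 z 0.0649
bar pts 585 [ 0.4166 -0.2428  0.0607] [ 0.5549 -0.2019  0.0678] [ 0.4873 -0.2107  0.0649]
front top [ 0.4777 -0.0918  0.3663] [ 0.5078 -0.0279  0.5062] [ 0.4895 -0.066   0.4219]
chest top [ 0.397  -0.3728  0.09  ] [ 0.5674 -0.0279  0.5062]
```

The wrist view shows the strip at rows 190–223, with white, amber and green at columns 235, 272 and 312. The bar is at row 244, the tray at (282,130) and the rest at (271,47). The bottle body fits leave 0.2 mm residuals, and all the heights agree with the text. I'll pick white first.

```bash
python3 - <<'E'
from h import *
W=(.4295,-.1589);A=(.4884,-.1628);G=(.5482,-.1652);TW=(.4521,-.0388)
print("down");show([TD(*W,.14,86.5),TD(*W,.028,86.5)],.55,step=40)
print("carry");show([TD(*W,.128,86.5),TD(*TW,.128,86.5),TD(*TW,.027,86.5)],.2,step=30,start=TD(*W,.028,86.5))
print("to green");show([TD(*TW,.15,86.5),TD(*G,.15,86.5),TD(*G,.028,86.5)],.55,step=40,start=TD(*TW,.027,86.5))
E
```

```text
down
0 [-0.0, -0.0, 0.0, -10.8, -11.6, 32.0, 0.55]
1 [-0.0, -0.0, 0.0, -10.8, -11.6, 32.0, 0.55]
2 [-0.0, -0.0, 0.0, -10.8, -11.6, 32.0, 0.55]
3 [-0.0, -0.0, 0.0, -10.8, -11.6, 32.0, 0.55]
4 [-0.0, -0.0, 0.0, -10.8, -11.6, 32.0, 0.55]
5 [-0.0, -0.0, 0.0, -10.8, -11.6, 32.0, 0.55]
6 [0.0, 0.0, 0.0, 0.0, -0.0, 37.3, 0.55]
7 [0.0, 0.0, 0.0, 0.0, -0.0, 37.3, 0.55]
8 [0.0, 0.0, 0.0, 0.0, -0.0, 37.3, 0.55]
carry
0 [0.0, 0.0, 0.0, 0.0, 0.0, -25.0, 0.2]
1 [0.0, 0.0, 0.0, 0.0, 0.0, -25.0, 0.2]
2 [0.0, 0.0, 0.0, 0.0, 0.0, -25.0, 0.2]
3 [0.0, 0.0, 0.0, 0.0, 0.0, -25.0, 0.2]
4 [0.0, 0.0, 0.0, 24.3, 3.0, 0.0, 0.2]
5 [0.0, 0.0, 0.0, 24.3, 3.0, 0.0, 0.2]
6 [0.0, 0.0, 0.0, 24.3, 3.0, 0.0, 0.2]
7 [0.0, 0.0, 0.0, 24.3, 3.0, 0.0, 0.2]
8 [0.0, 0.0, 0.0, 24.3, 3.0, 0.0, 0.2]
9 [0.0, 0.0, 0.0, 0.0, -0.0, 25.2, 0.2]
10 [0.0, 0.0, 0.0, 0.0, -0.0, 25.3, 0.2]
11 [0.0, 0.0, 0.0, 0.0, -0.0, 25.3, 0.2]
12 [0.0, 0.0, 0.0, 0.0, -0.0, 25.3, 0.2]
to green
0 [0.0, 0.0, 0.0, 0.0, 0.0, -30.7, 0.55]
1 [0.0, 0.0, 0.0, 0.0, 0.0, -30.8, 0.55]
2 [0.0, 0.0, 0.0, 0.0, 0.0, -30.8, 0.55]
3 [0.0, 0.0, 0.0, 0.0, 0.0, -30.8, 0.55]
4 [0.0, 0.0, 0.0, -30.1, 25.9, 0.0, 0.55]
5 [0.0, 0.0, 0.0, -30.1, 25.9, 0.0, 0.55]
6 [0.0, 0.0, 0.0, -30.1, 25.9, 0.0, 0.55]
7 [0.0, 0.0, 0.0, -30.1, 25.9, 0.0, 0.55]
8 [0.0, 0.0, 0.0, 0.0, -0.0, 30.5, 0.55]
9 [0.0, 0.0, 0.0, 0.0, -0.0, 30.5, 0.55]
10 [0.0, 0.0, 0.0, 0.0, -0.0, 30.5, 0.55]
11 [0.0, 0.0, 0.0, 0.0, -0.0, 30.5, 0.55]
```

>>> play_rows:
  motion:
    - [[0,0,0,-11,-12,32,0.55],[0,0,0,-11,-12,32,0.55],[0,0,0,-11,-12,32,0.55],[0,0,0,-11,-12,32,0.55],[0,0,0,-11,-11,32,0.55],[0,0,0,-10,-11,32,0.55],[0,0,0,0,0,0,0.55],[0,0,0,0,0,0,0.55]]

```text
time_s: 3.15
tcp_pos: [0.4301, -0.1587, 0.1409]
orientation: [-180.0, -0.0, 86.7]
force: [0.2, -0.1, 0.5]
width: 0.553
```

>>> play_rows:
  motion:
    - [[0,0,0,0,0,28,0.55],[0,0,0,0,0,28,0.55],[0,0,0,0,-0.5,28,0.55],[0,0,0,0,0,29,0.55],[0,0,0,0,0,0,0.55],[0,0,0,0,0,0,0.25],[0,0,0,0,0,0,0.25],[0,0,0,0,0,0,0.25],[0,0,0,0,0,0,0.25],[0,0,0,0,0,0,0.25]]
  force: 35

```text
time_s: 4.15
tcp_pos: [0.4305, -0.1601, 0.0289]
orientation: [179.8, -0.0, 86.6]
force: [-0.4, 0.7, 8.4]
width: 0.313
```

```bash
python3 - <<'E'
from h import *
print(telemetry.observe()['width'])
a,_=imaging.grab_frame("side");b,_=imaging.grab_frame("scene")
c=np.hstack([cv2.resize(a[170:260,210:330],None,fx=3.3,fy=3.3),cv2.resize(b[150:240,210:330],None,fx=3.3,fy=3.3)]);cv2.imwrite("pics/g1.png",c)
E
```

```text
0.3129296845796853
```

View pics/g1.png

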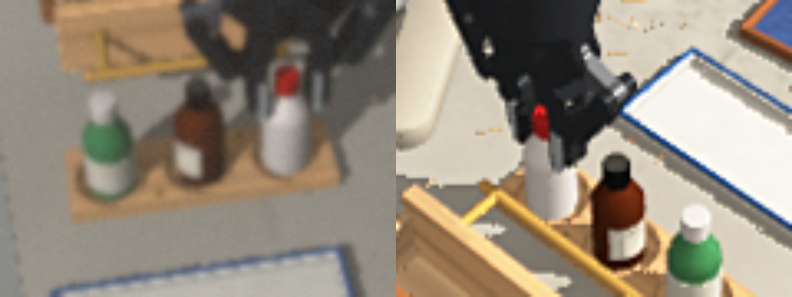

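The crops show the white bottle upright between the fingers, but the tips look high on the body. The reading of 0.313 is also narrower than the 0.39 expected. I'll open, go 4 mm lower and close again.

>>> play_rows:
  motion:
    - [[0,0,0,0,0,0,0.55],[0,0,0,0,0,0,0.55],[0,0,0,0,0,0,0.55],[0,0,0,1,0,4,0.55],[0,0,0,0,0,0,0.55],[0,0,0,0,0,0,0.25],[0,0,0,0,0,0,0.25],[0,0,0,0,0,0,0.25],[0,0,0,0,0,0,0.25],[0,0,0,0,0,0,0.25]]
  force: 35

```text
time_s: 5.25
tcp_pos: [0.4288, -0.1589, 0.0234]
orientation: [-180.0, -0.0, 86.6]
force: [-1.6, 0.0, 1.1]
width: 0.344
```

>>> play_rows:
  motion:
    - [[0,0,0,0,0,-2,0.25],[0,0,0,0,0,-4,0.25],[0,0,0,0,0,-4,0.25],[0,0,0,0,0,0,0.25],[0,0,0,0,0,0,0.25]]
  force: 40

```text
time_s: 5.75
tcp_pos: [0.4291, -0.1588, 0.0336]
orientation: [180.0, -0.0, 86.6]
force: [-0.5, -0.2, -0.0]
width: 0.345
```

```bash
python3 - <<'E'
from h import *
s=telemetry.observe();print(s['width'],s['force'],s['tcp_pos'])
ci=imaging.camera_info("scene")
b,d=imaging.grab_frame("scene");P=cloud(ci,d).reshape(*d.shape,3)
m=mask(b,(0,150,80),(6,255,255),(235,160,300,215));q=P[(m>0)];print("cap z",np.percentile(q[:,2],[50,90,100]),len(q))
ci=imaging.camera_info("wrist");w,d=imaging.grab_frame("wrist");cv2.imwrite("pics/w2.png",w)
E
```

```text
0.3445886919265178 [-0.50031434 -0.16620454 -0.0399169 ] [ 0.42909418 -0.15881319  0.03360733]
cap z [0.1032718  0.106085   0.13146746] 53
```

View pics/w2.png

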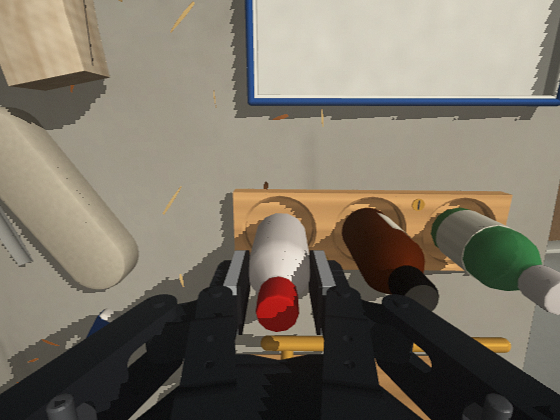

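The held white bottle's cap rose from 0.092 to 0.103 and it hangs upright at (280,270). The grip is firm, so I'll carry it to the tray.

>>> play_rows:
  motion:
    - [[0,0,0,0,0,-15,0.25],[0,0,0,0,0,-25,0.25],[0,0,0,3,0,-20,0.25],[0,0,0,18,2,0,0.25],[0,0,0,25,3,0,0.25],[0,0,0,25,3,0,0.25],[0,0,0,25,3,0,0.25],[0,0,0,18,3,0,0.25],[0,0,0,7,1,10,0.25],[0,0,0,0,0,25,0.25],[0,0,0,0,0,20,0.25]]

```text
time_s: 6.95
tcp_pos: [0.4507, -0.0391, 0.037]
orientation: [-180.0, 0.0, 86.6]
force: [0.2, 0.2, -0.6]
width: 0.344
```

>>> play_rows:
  motion:
    - [[0,0,0,0,0,10,0.25],[0,0,0,0,0,5,0.25],[0,0,0,0,0,0,0.25],[0,0,0,0,0,0,0.25]]

```text
time_s: 7.35
tcp_pos: [0.4515, -0.0394, 0.0238]
orientation: [179.9, 0.0, 86.5]
force: [0.2, 0.3, -0.1]
width: 0.343
```

>>> play_rows:
  motion:
    - [[0,0,0,0,0,2,0.25],[0,0,0,0,0,0,0.25],[0,0,0,0,0,0,0.35],[0,0,0,0,0,0,0.55],[0,0,0,0,0,0,0.55],[0,0,0,0,0,0,0.55],[0,0,0,0,0,-20,0.55],[0,0,0,0,0,-40,0.55],[0,0,0,0,0,-40,0.55],[0,0,0,0,0,-28,0.55]]

```text
time_s: 8.35
tcp_pos: [0.4517, -0.0393, 0.1515]
orientation: [179.9, -0.0, 86.6]
force: [0.8, 0.8, 0.1]
width: 0.553
```

```bash
python3 - <<'E'
from h import *
s=telemetry.observe();print(s['width'],s['force'],s['tcp_pos'])
ci=imaging.camera_info("scene")
b,d=imaging.grab_frame("scene");P=cloud(ci,d).reshape(*d.shape,3)
q=P.reshape(-1,3);q=q[(abs(q[:,0]-.452)<.035)&(abs(q[:,1]+.039)<.03)&(q[:,2]<.1)&(q[:,2]>.02)]
t=q[q[:,2]>.086];print("cap",len(t),t.mean(0),t[:,2].max())
t=q[q[:,2]<.05];print("body",len(t),t.mean(0))
G=(.5482,-.1652);A=(.4884,-.1628)
show([TD(*G,.14,86.5)],.55,step=40)
E
```

```text
0.5531739964414211 [0.76145097 0.81031195 0.12128447] [ 0.45166243 -0.0392643   0.15152798]
cap 50 [ 0.45557624 -0.04115273  0.09073402] 0.09345418676763939
body 127 [ 0.46149972 -0.04939309  0.03544651]
0 [0.1, -0.0, 0.0, -30.0, 25.3, 3.8, 0.55]
1 [0.1, -0.0, 0.0, -30.0, 25.3, 3.8, 0.55]
2 [0.1, -0.0, 0.0, -30.0, 25.4, 3.8, 0.55]
3 [0.1, -0.0, 0.0, -30.0, 25.4, 3.7, 0.55]
```

White stands on the tray with its cap top at 0.092. Green is next.

>>> play_rows:
  motion:
    - [[0,0,0,-30,25,0,0.55],[0,0,0,-30,25,0,0.55],[0,0,0,-30,26,4,0.55],[0,0,0,-30,26,8,0.55],[0,0,0,0,0,0,0.55],[0,0,0,0,0,0,0.55]]

```text
time_s: 9.0
tcp_pos: [0.5451, -0.1657, 0.1364]
orientation: [-179.9, 0.0, 86.5]
force: [0.1, 1.6, 0.2]
width: 0.548
```

>>> play_rows:
  motion:
    - [[0,0,0,0.5,3,20,0.55],[0,0,0,0,0,30,0.55],[0,0,0,0,0,30,0.55],[0,0,0,0,0,22,0.55],[0,0,0,0,0,10,0.55],[0,0,0,0,0,0,0.55],[0,0,0,0,0,0,0.25],[0,0,0,0,0,0,0.25],[0,0,0,0,0,0,0.25],[0,0,0,0,0,0,0.25],[0,0,0,0,0,0,0.25]]
  force: 40

```text
time_s: 10.1
tcp_pos: [0.5496, -0.1647, 0.0267]
orientation: [179.9, -0.0, 86.6]
force: [-1.9, 0.4, 7.2]
width: 0.334
```

>>> play_rows:
  motion:
    - [[0,0,0,0,0,0,0.5],[0,0,0,0,0,0,0.5],[0,0,0,0,-0.5,3.5,0.5],[0,0,0,0,0,0,0.5],[0,0,0,0,0,0,0.5],[0,0,0,0,0,0,0.25],[0,0,0,0,0,0,0.25],[0,0,0,0,0,0,0.25],[0,0,0,0,0,0,0.25],[0,0,0,0,0,0,0.25]]

```text
time_s: 11.1
tcp_pos: [0.5483, -0.1646, 0.0221]
orientation: [180.0, -0.0, 86.6]
force: [0.2, 0.9, 3.4]
width: 0.354
```

>>> play_rows:
  motion:
    - [[0,0,0,0,0,-6,0.25],[0,0,0,0,0,-20,0.25],[0,0,0,0,0,-24,0.25],[0,0,0,2,0,-10,0.25],[0,0,0,18,2,0,0.25],[0,0,0,25,4,0,0.25],[0,0,0,25,4,0,0.25],[0,0,0,25,4,0,0.25],[0,0,0,18,2,0,0.25],[0,0,0,6,0,10,0.25],[0,0,0,0,0,20,0.25],[0,0,0,0,0,15,0.25]]

```text
time_s: 12.3
tcp_pos: [0.5704, -0.0469, 0.0352]
orientation: [-179.9, 0.0, 86.6]
force: [-1.1, -0.2, -1.9]
width: 0.347
```

>>> play_rows:
  motion:
    - [[0,0,0,0,0,10,0.25],[0,0,0,0,0,4,0.25],[0,0,0,0,0,0,0.25],[0,0,0,0,0,0,0.25]]

```text
time_s: 12.7
tcp_pos: [0.5717, -0.0471, 0.0233]
orientation: [180.0, 0.0, 86.5]
force: [-0.0, 0.0, -1.1]
width: 0.352
```

>>> play_rows:
  motion:
    - [[0,0,0,0,0,2.5,0.25],[0,0,0,0,0,0.5,0.25],[0,0,0,0,0,0,0.35],[0,0,0,0,0,0,0.52],[0,0,0,0,0,0,0.52],[0,0,0,0,0,0,0.52],[0,0,0,0,0,-20,0.52],[0,0,0,0,0,-40,0.52],[0,0,0,0,0,-40,0.55],[0,0,0,0,0,-28,0.55]]

```text
time_s: 13.7
tcp_pos: [0.5721, -0.047, 0.1504]
orientation: [179.9, -0.0, 86.6]
force: [0.6, -0.2, -0.8]
width: 0.551
```

>>> play_rows:
  motion:
    - [[0,0,0,-30,-19,0,0.55],[0,0,0,-30,-19,0,0.55],[0,0,0,-30,-19,0,0.55],[0,0,0,-30,-19,6,0.55],[0,0,0,0,0,0,0.55],[0,0,0,0,0,0,0.55],[0,0,0,0,0,0,0.55]]

```text
time_s: 14.4
tcp_pos: [0.4891, -0.161, 0.142]
orientation: [180.0, -0.0, 86.7]
force: [1.0, 0.6, 0.3]
width: 0.547
```

```bash
python3 - <<'E'
from h import *
s=telemetry.observe();print(s['width'],s['force'],s['tcp_pos'])
ci=imaging.camera_info("scene")
b,d=imaging.grab_frame("scene");P=cloud(ci,d).reshape(*d.shape,3)
for x,y in((.452,-.039),(.572,-.0465)):
    q=P.reshape(-1,3);q=q[(abs(q[:,0]-x)<.035)&(abs(q[:,1]-y)<.03)&(q[:,2]<.1)&(q[:,2]>.02)]
    t=q[q[:,2]>.086];print("cap",len(t),t.mean(0),t[:,2].max())
show([TD(.4884,-.1628,.023,86.5)],.55,step=30)
E
```

```text
0.5470027982549933 [0.98398089 0.64103051 0.27957507] [ 0.48914736 -0.16098873  0.14201875]<stdin>:7: RuntimeWarning: Mean of empty slice.
  ret = um.true_divide(
Traceback (most recent call last):
ValueError: zero-size array to reduction operation maximum which has no identity
```

```bash
python3 - <<'E'
from h import *
for n in("side","wrist"):
    ci=imaging.camera_info(n);b,d=imaging.grab_frame(n);q0=cloud(ci,d)[d.ravel()>0]
    for x,y in((.452,-.039),(.572,-.0465)):
        q=q0[(abs(q0[:,0]-x)<.035)&(abs(q0[:,1]-y)<.03)&(q0[:,2]<.1)&(q0[:,2]>.02)]
        t=q[q[:,2]>.086];print(n,"cap",len(t),t.mean(0) if len(t) else q.shape)
E
```

```text
side cap 61 [ 0.45289877 -0.03577761  0.09089534]
side cap 64 [ 0.5721086  -0.04451734  0.09081461]
wrist cap 603 [ 0.45310376 -0.03961664  0.09127415]
wrist cap 616 [ 0.5711654  -0.0481052   0.09125949]
```

>>> play_rows:
  motion:
    - [[0,0,0,-2,-0.5,20,0.55],[0,0,0,0,0,30,0.55],[0,0,0,0,0,30,0.55],[0,0,0,0,0,25,0.55],[0,0,0,0,0,15,0.55],[0,0,0,0,0,0,0.55],[0,0,0,0,0,0,0.55]]

```text
time_s: 15.25
tcp_pos: [0.4883, -0.164, 0.0223]
orientation: [180.0, 0.0, 86.6]
force: [0.8, -0.3, -0.3]
width: 0.549
```

Both bottles stand. I'll close on amber.

>>> play_rows:
  motion:
    - [[0,0,0,0.5,0,0,0.25],[0,0,0,0,0,0,0.25],[0,0,0,0,0,0,0.25],[0,0,0,0,0,0,0.25],[0,0,0,0,0,0,0.25]]
  force: 40

```text
time_s: 15.75
tcp_pos: [0.4888, -0.1637, 0.0233]
orientation: [179.9, -0.0, 86.6]
force: [-1.5, -0.6, 7.8]
width: 0.352
```

>>> play_rows:
  motion:
    - [[0,0,0,0,0,-6,0.25],[0,0,0,0,0,-20,0.25],[0,0,0,0,0,-28,0.25],[0,0,0,0,3,-28,0.25],[0,0,0,12,7,-18,0.25],[0,0,0,24,6,0,0.25],[0,0,0,25,0,0,0.25],[0,0,0,25,0,0,0.25],[0,0,0,20,0,0,0.25],[0,0,0,12,0,0,0.25],[0,0,0,4,0,8,0.25],[0,0,0,0,0,0,0.25]]

```text
time_s: 16.95
tcp_pos: [0.5102, -0.0424, 0.1131]
orientation: [-179.9, 0.0, 86.6]
force: [-0.2, 0.6, -0.6]
width: 0.35
```

>>> play_rows:
  motion:
    - [[0,0,0,0,0,20,0.25],[0,0,0,0,0,28,0.25],[0,0,0,0,0,24,0.25],[0,0,0,0,0,14,0.25],[0,0,0,0,0,4,0.25],[0,0,0,0,0,0,0.25],[0,0,0,0,0,0,0.25]]

```text
time_s: 17.65
tcp_pos: [0.5118, -0.0431, 0.0247]
orientation: [179.9, 0.0, 86.6]
force: [-1.3, 0.2, -1.0]
width: 0.353
```

>>> play_rows:
  motion:
    - [[0,0,0,0,0,2.5,0.25],[0,0,0,0,0,0.5,0.25],[0,0,0,0,0,0,0.35],[0,0,0,0,0,0,0.5],[0,0,0,0,0,0,0.5],[0,0,0,0,0,0,0.5],[0,0,0,0,0,-20,0.5],[0,0,0,0,0,-40,0.5],[0,0,0,0,0,-45,0.5],[0,0,0,0,0,-50,0.5],[0,0,0,0,0,-50,0.5],[0,0,0,0,0,0,0.5]]

```text
time_s: 18.85
tcp_pos: [0.5151, -0.0432, 0.2322]
orientation: [179.3, -0.2, 86.6]
force: [1.0, -0.0, -0.5]
width: 0.502
```

```bash
python3 - <<'E'
from h import *
np.set_printoptions(precision=4,suppress=True)
s=telemetry.observe();print(s['q'],s['tcp_pos'],s['orientation'])
ci=imaging.camera_info("wrist");b,d=imaging.grab_frame("wrist");cv2.imwrite("pics/w3.png",b);np.save("pics/w3.npy",d)
import pickle;pickle.dump(ci,open("pics/w3.pkl","wb"))
q0=cloud(ci,d)[d.ravel()>0]
for x,y in((.452,-.039),(.512,-.0425),(.572,-.0465)):
    q=q0[(abs(q0[:,0]-x)<.028)&(abs(q0[:,1]-y)<.03)&(q0[:,2]<.1)&(q0[:,2]>.02)]
    t=q[q[:,2]>.086];print("cap",len(t),t.mean(0) if len(t) else q.shape)
h=q0[(q0[:,2]>.060)&(q0[:,2]<.07)&(q0[:,1]>-.23)&(q0[:,1]<-.19)&(abs(q0[:,0]-.487)<.08)]
print("bar",len(h),h.min(0),h.max(0))
l=cv2.fitLine(h[:,:2].astype(np.float32),cv2.DIST_HUBER,0,.001,.001).ravel();print(l,np.degrees(np.arctan2(l[1],l[0])))
print("mid",(np.percentile(h[:,0],.5)+np.percentile(h[:,0],99.5))/2)
E
```

```text
[-36.474   13.0524  44.1079 111.0135 -10.7769  59.3101   8.8909] [ 0.5151 -0.0432  0.2322] [179.3226  -0.1696  86.5655]
cap 218 [ 0.4532 -0.0385  0.0913]
cap 207 [ 0.5109 -0.0409  0.0914]
cap 213 [ 0.5715 -0.0469  0.0914]
bar 637 [ 0.4439 -0.2291  0.0601] [ 0.5551 -0.2036  0.0677]
[ 0.9971 -0.0765  0.4828 -0.2086] -4.39016
mid 0.4996340778146838
```

View pics/w3.png

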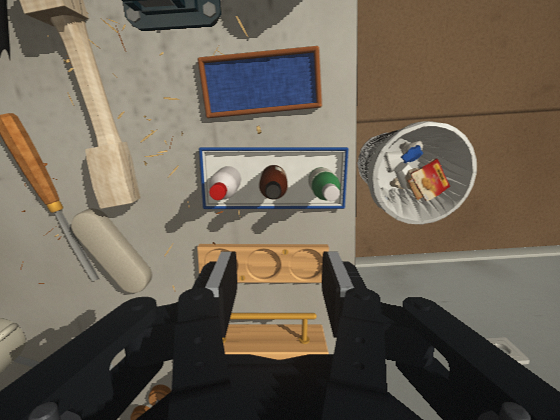

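All three bottles stand on the tray, with caps at (218,191), (272,190) and (333,191). The bar is visible at row 316, about 4° off the world x axis. I'll turn 90° and go above the bar.

```bash
python3 - <<'E'
from h import *
show([TD(.49,-.205,.16,-4.2)],.35,step=40)
E
```

```text
0 [0.0, -0.0, 8.3, -14.9, -1.3, 6.2, 0.35]
1 [0.0, -0.0, 8.3, -14.9, 0.9, 6.2, 0.35]
2 [0.0, -0.0, 8.3, -14.6, 3.0, 6.3, 0.35]
3 [0.0, -0.0, 8.3, -14.0, 5.1, 6.3, 0.35]
4 [0.0, -0.0, 8.3, -13.1, 7.1, 6.3, 0.35]
5 [0.0, -0.0, 8.3, -12.0, 8.9, 6.3, 0.35]
6 [0.0, -0.0, 8.3, -10.6, 10.5, 6.3, 0.35]
7 [0.0, -0.0, 8.3, -9.0, 11.9, 6.3, 0.35]
8 [0.0, -0.0, 8.3, -7.2, 13.1, 6.3, 0.35]
9 [0.0, -0.0, 8.3, -5.2, 14.0, 6.3, 0.35]
10 [0.0, -0.0, 8.3, -3.1, 14.6, 6.3, 0.35]
```

>>> play_rows:
  motion:
    - [[0,0,8.3,-15,-1.3,6,0.35],[0,0,8.3,-15,1,6,0.35],[0,0,8.3,-14.6,3,6,0.35],[0,0,8.3,-14,5,6,0.35],[0,0,8.3,-13,7,6,0.35],[0,0,8.3,-12,9,6,0.35],[0,0,8.3,-10.6,10.5,6,0.35],[0,0,8.3,-9,12,6,0.35],[0,0,8.3,-7,13,6,0.35],[0,0,8.3,-5,14,6,0.35],[0,0,8.3,-3,14.6,6,0.35],[0,0,0,0,0,0,0.35]]

```text
time_s: 20.1
tcp_pos: [0.4853, -0.2065, 0.1581]
orientation: [179.9, 0.2, -4.9]
force: [0.5, 0.1, -0.2]
width: 0.347
```

```bash
python3 - <<'E'
from h import *
import pickle
np.set_printoptions(precision=4,suppress=True)
s=telemetry.observe();print(s['q'],s['tcp_pos'],s['orientation'],s['width'])
ci=imaging.camera_info("wrist");b,d=imaging.grab_frame("wrist");cv2.imwrite("pics/w4.png",b)
ci2=imaging.camera_info("side")
b2,d2=imaging.grab_frame("side")
for c,dd in((ci,d),(ci2,d2)):
    q0=cloud(c,dd)[dd.ravel()>0]
    h=q0[(q0[:,2]>.060)&(q0[:,2]<.07)&(q0[:,1]>-.219)&(q0[:,1]<-.195)&(abs(q0[:,0]-.487)<.08)]
    if len(h)>20:
        l=cv2.fitLine(h[:,:2].astype(np.float32),cv2.DIST_HUBER,0,.001,.001).ravel();print("bar",len(h),l,"y at .487",l[3]+(.487-l[2])*l[1]/l[0],h.min(0),h.max(0))
E
```

```text
[-28.5004  28.1816  62.2306 113.8499 -29.9403  56.2014 -46.4629] [ 0.4853 -0.2065  0.1581] [179.8936   0.233   -4.9497] 0.3473832449024273
bar 1389 [ 0.9982 -0.0594  0.4918 -0.2107] y at .487 -0.21039651 [ 0.4173 -0.219   0.0603] [ 0.5558 -0.2021  0.0675]
bar 233 [ 0.9983 -0.0579  0.4905 -0.2071] y at .487 -0.20691374 [ 0.4166 -0.2181  0.0601] [ 0.5548 -0.1988  0.0687]
```

View pics/w4.png

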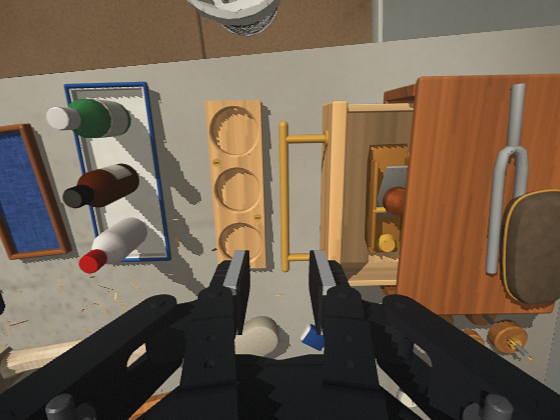

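The camera view shows the bar at column 284, midway between the open fingers, with the plane at (388,210) in the drawer. I'll go down and close on the bar.

>>> play_rows:
  motion:
    - [[0,0,-1.5,0,3.5,15,0.35],[0,0,0,0,0,25,0.35],[0,0,0,0,0,25,0.35],[0,0,0,0,0,25,0.35],[0,0,0,0,0,17,0.35],[0,0,0,0,0,8,0.35],[0,0,0,0,0,0,0.1],[0,0,0,0,0,0,0],[0,0,0,0,0,0,0],[0,0,0,0,0,0,0],[0,0,0,0,0,0,0]]
  force: 60

```text
time_s: 21.3
tcp_pos: [0.4876, -0.2084, 0.0454]
orientation: [-180.0, -0.1, -3.2]
force: [0.7, -1.3, -0.0]
width: -0.002
```

```bash
python3 - <<'E'
from h import *
print(telemetry.observe()['width'])
a,_=imaging.grab_frame("side");b,_=imaging.grab_frame("wrist")
c=np.hstack([cv2.resize(a[110:230,200:320],(400,400)),cv2.resize(b[100:380,140:420],(400,400))]);cv2.imwrite("pics/g2.png",c)
E
```

```text
-0.001699293776934418
```

View pics/g2.png

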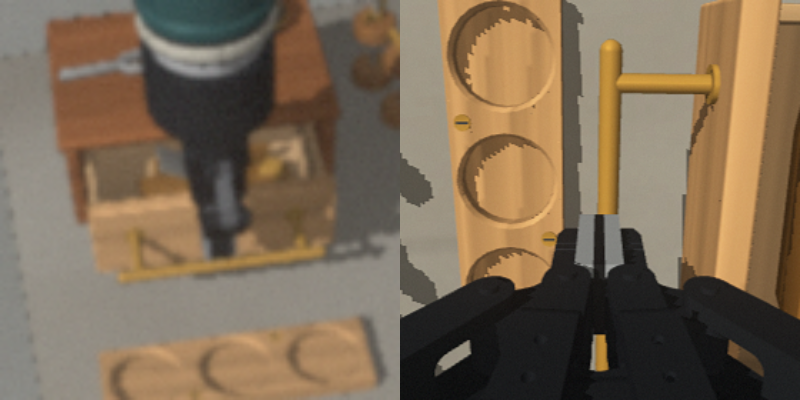

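```bash
python3 - <<'E'
from h import *
np.set_printoptions(precision=3,suppress=True)
print(telemetry.observe()['tcp_pos'])
for n in("side","scene","wrist"):
    ci=imaging.camera_info(n);b,d=imaging.grab_frame(n);P=cloud(ci,d)[d.ravel()>0]
    q=P[(abs(P[:,0]-.4876)<.014)&(abs(P[:,1]+.2084)<.02)&(P[:,2]>.03)&(P[:,2]<.15)]
    for z in np.arange(.04,.11,.006):
        t=q[(q[:,2]>=z)&(q[:,2]<z+.006)]
        if len(t):print(n,round(z,3),len(t),"x",t[:,0].min(),t[:,0].max(),"y",t[:,1].min(),t[:,1].max())
E
```

```text
[ 0.487 -0.208  0.045]
side 0.058 25 x 0.4736457175057709 0.5003673508165096 y -0.21332140119699766 -0.20287073120439864
side 0.064 14 x 0.4746392408970202 0.4996150746887826 y -0.21028267483737811 -0.2047194092497016
side 0.076 9 x 0.4790682007088876 0.4983622211476649 y -0.20204390113344178 -0.1973351637086092
side 0.082 11 x 0.4788007987675683 0.4985039854658022 y -0.21239983231264697 -0.19151122046191488
side 0.088 21 x 0.4783646811485342 0.49830987566430496 y -0.20996199162290402 -0.1899410769971171
side 0.094 20 x 0.4787694254142363 0.4981091632882076 y -0.20092167763469165 -0.19147954890656044
side 0.1 10 x 0.48201244677211236 0.4948945393935364 y -0.19365538866766635 -0.19103438301998282
side 0.106 1 x 0.48447392832141445 0.48447392832141445 y -0.18925638170621067 -0.18925638170621067
scene 0.058 23 x 0.47380722285968696 0.5010716712782672 y -0.2161581181386497 -0.20789935899577783
scene 0.064 28 x 0.47449304461666314 0.5006702569781958 y -0.21459344461306423 -0.20921174173537455
scene 0.076 6 x 0.4930436967422177 0.4997840305746656 y -0.2149790444275952 -0.202632642253065
sc
[... 585 characters left out ...]
15
wrist 0.064 194 x 0.49194054645957824 0.5015713847377127 y -0.2146874727448384 -0.20738552112177075
wrist 0.076 35 x 0.49831210206749366 0.49948778726616067 y -0.2144419270123232 -0.20141446469354016
wrist 0.082 242 x 0.49394699445412654 0.4996212554209591 y -0.22048143968133646 -0.19442822760157152
wrist 0.088 354 x 0.4933371476267422 0.4998206222873201 y -0.22120351845901282 -0.194110650795168
wrist 0.094 365 x 0.493330357761942 0.49973318271536055 y -0.2212291572265451 -0.19416803798768068
wrist 0.1 454 x 0.4933404467770309 0.4996175659476135 y -0.22124452970098896 -0.19405232798100294
wrist 0.106 286 x 0.49367153582776907 0.49992702877818856 y -0.22131040081160064 -0.19408455854525994
```

The wrist crop shows the pads shut above the bar, not around it. All three cameras' depth puts the finger ends at z about 0.077, while the TCP reads 0.045. The real tips are therefore about 31 mm higher than the reported TCP. I'll take tip z = TCP z + 0.031 from here on, open, and go 32 mm lower.

>>> play_rows:
  motion:
    - [[0,0,0,0,0,-4,0.35],[0,0,0,0,2,0,0.35],[0,0,0,0,0,0,0.35],[0,0,0,0,0,10,0.35],[0,0,0,0,0,13,0.35],[0,0,0,0,0,13,0.35],[0,0,0,0,0,0,0.35],[0,0,0,0,0,0,0],[0,0,0,0,0,0,0],[0,0,0,0,0,0,0],[0,0,0,0,0,0,0],[0,0,0,0,0,0,0]]
  force: 50

```text
time_s: 22.75
tcp_pos: [0.487, -0.2106, 0.0129]
orientation: [180.0, -0.0, -3.2]
force: [0.7, -1.7, -3.9]
width: 0.07
```

Width 0.07 means the bar is gripped. I'll pull the drawer out.

>>> play_rows:
  motion:
    - [[0,0,0,0,-3,0,0],[0,0,0,0,-6,0,0],[0,0,0,0,-8,0,0],[0,0,0,0,-8,0,0],[0,0,0,0,-8,0,0],[0,0,0,0,-8,0,0],[0,0,0,0,-6,0,0],[0,0,0,0,-4,0,0],[0,0,0,0,-2,0,0],[0,0,0,0,0,0,0]]

```text
time_s: 23.75
tcp_pos: [0.4906, -0.1567, 0.0129]
orientation: [-180.0, -0.0, -3.2]
force: [5.2, 1.0, -7.6]
width: 0.071
```

>>> play_rows:
  motion:
    - [[0,0,0,0,-3,0,0],[0,0,0,0,-3,0,0],[0,0,0,0,-2,0,0],[0,0,0,0,0,0,0]]

```text
time_s: 24.15
tcp_pos: [0.491, -0.1536, 0.013]
orientation: [179.6, -0.1, -3.3]
force: [5.6, -9.6, -15.4]
width: 0.072
```

>>> play_rows:
  motion:
    - [[0,0,0,0,2,0,0],[0,0,0,0,0,0,0.3],[0,0,0,0,0,0,0.35],[0,0,0,0,0,0,0.35],[0,0,0,0,0,-20,0.35],[0,0,0,0,0,-40,0.35],[0,0,0,0,0,-40,0.35],[0,0,0,0,0,-40,0.7],[0,0,0,0,25,-20,0.7],[0,0,0,0,25,0,0.7],[0,0,0,0,0,0,0.7],[0,0,0,0,0,0,0.7]]

```text
time_s: 25.35
tcp_pos: [0.487, -0.2013, 0.1728]
orientation: [-179.9, 0.0, -3.3]
force: [-0.3, 0.1, -0.2]
width: 0.7
```

```bash
python3 - <<'E'
from h import *
import pickle
np.set_printoptions(precision=4,suppress=True)
s=telemetry.observe();print(s['q'],s['tcp_pos'],s['orientation'],s['width'])
ci=imaging.camera_info("wrist");b,d=imaging.grab_frame("wrist");cv2.imwrite("pics/w5.png",b);np.save("pics/w5.npy",d);pickle.dump(ci,open("pics/w5.pkl","wb"))
b,d=imaging.grab_frame("scene");cv2.imwrite("pics/s5.png",b);np.save("pics/s5.npy",d)
E
```

```text
[-29.9286  26.6551  63.0932 113.2928 -28.4115  57.3907 -46.5203] [ 0.487  -0.2013  0.1728] [-179.9334    0.0277   -3.2796] 0.6996795554713143
```

View pics/w5.png

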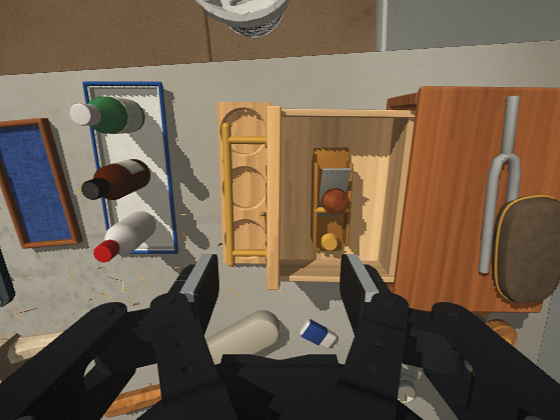

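The drawer is out. The plane shows at cols 313–353, rows 148–253, with its knob at (334,200). The bottles are still standing.

```bash
python3 - <<'E'
from h import *
import pickle
np.set_printoptions(precision=4,suppress=True)
ci=pickle.load(open("pics/w5.pkl","rb"));d=np.load("pics/w5.npy");P=cloud(ci,d).reshape(*d.shape,3)
def rep(n,q,lo,hi):
    q=q[(q[:,2]>lo)&(q[:,2]<hi)];r=cv2.minAreaRect((q[:,:2]*1000).astype(np.float32));print(n,len(q),np.round(r[0],1),np.round(r[1],1),round(r[2],1),"z",np.percentile(q[:,2],[2,50,98]))
q=P[140:262,303:362].reshape(-1,3)
print(np.histogram(q[:,2],bins=np.arange(.025,.09,.004)))
rep("plane",q,.042,.085);rep("plane hi",q,.05,.085)
c2=imaging.camera_info("scene");d2=np.load("pics/s5.npy");p2=cloud(c2,d2)[d2.ravel()>0]
p2=p2[(abs(p2[:,0]-.487)<.065)&(p2[:,1]>-.28)&(p2[:,1]<-.205)]
rep("scene",p2,.042,.085)
# walls
f=P[100:285,262:290].reshape(-1,3);f=f[(f[:,2]>.08)&(f[:,2]<.092)];print("front panel y",np.percentile(f[:,1],[2,98]),f[:,2].mean())
c=P[100:300,400:520].reshape(-1,3);c=c[(c[:,2]>.09)&(c[:,2]<.1)];print("chest top y max",np.percentile(c[:,1],[50,98,99.5]),c[:,0].min(),c[:,0].max())
b=P[130:262,220:234].reshape(-1,3);b=b[(b[:,2]>.06)&(b[:,2]<.07)];print("bar",b.mean(0))
# fingers
g=cloud(ci,d)[d.ravel()>0];g=g[(abs(g[:,0]-.487)<.02)&(abs(g[:,1]+.2013)<.07)&(g[:,2]>.12)];print("finger z min",np.percentile(g[:,2],[0,1,5]))
E
```

```text
(array([  21, 2976, 1118,  559,  123,  265,  149,  637,  133,  186,  222,
        440,  200,    0,    0,    0]), array([0.025, 0.029, 0.033, 0.037, 0.041, 0.045, 0.049, 0.053, 0.057,
       0.061, 0.065, 0.069, 0.073, 0.077, 0.081, 0.085, 0.089]))
plane 2334 [ 470.9 -251.5] [36.8 93.5] 87.4 z [0.0438 0.058  0.0744]
plane hi 1911 [ 475.4 -251.7] [36.6 84.5] 87.6 z [0.0517 0.0634 0.0745]
scene 683 [ 494.2 -247.1] [134.3  61.6] 16.8 z [0.0428 0.0547 0.0767]
front panel y [-0.2044 -0.1857] 0.08442348915370868
chest top y max [-0.3441 -0.3077 -0.3057] 0.3877329711116724 0.5678254878470644
bar [ 0.4952 -0.1529  0.0647]
finger z min [0.2087 0.2179 0.2356]
```

```bash
python3 - <<'E'
from h import *
import pickle
np.set_printoptions(precision=4,suppress=True)
ci=pickle.load(open("pics/w5.pkl","rb"));d=np.load("pics/w5.npy");b=cv2.imread("pics/w5.png")
m=mask(b,(8,120,40),(20,255,255),(303,135,362,265))
P=cloud(ci,d).reshape(*d.shape,3)
q=P[140:262,303:362].reshape(-1,3);u=np.array([np.cos(np.radians(-2.6)),np.sin(np.radians(-2.6))]);c=np.array([.475,-.2515])
s=(q[:,:2]-c)@u;v=(q[:,:2]-c)@np.array([-u[1],u[0]])
for lo in(.036,.039,.045,.05,.054):
    k=(q[:,2]>lo)&(abs(v)<.016);print(lo,np.percentile(s[k],[.5,99.5])*1000, "v",np.percentile(v[(q[:,2]>lo)],[1,99])*1000)
show([TD(.475,-.2515,.10,-2.6),TD(.475,-.2515,.003,-2.6)],.58,step=35)
E
```

```text
0.036 [-53.9915  54.5653] v [-17.7743  21.8307]
0.039 [-47.8871  41.7723] v [-17.95    30.6881]
0.045 [-47.4789  40.9069] v [-17.9582  50.6653]
0.05 [-39.1667  40.2968] v [-18.0074  50.6653]
0.054 [-36.3894  39.9258] v [-17.7202  50.6653]
0 [-0.0, 0.0, -0.2, -3.1, 17.3, 24.1, 0.58]
1 [-0.0, 0.0, -0.2, -3.2, 17.3, 24.1, 0.58]
2 [-0.0, 0.0, -0.2, -3.3, 17.2, 24.1, 0.58]
3 [0.0, 0.0, 0.0, -0.0, -0.0, 32.3, 0.58]
4 [0.0, 0.0, 0.0, -0.0, -0.0, 32.3, 0.58]
5 [0.0, 0.0, 0.0, -0.0, -0.0, 32.3, 0.58]
```

The plane centre is (0.475, −0.2515), about 109 mm long and 37 mm wide, and the height agrees. I'll approach.

>>> play_rows:
  motion:
    - [[0,0,0,-3,17,24,0.58],[0,0,0,-3,17,24,0.58],[0,0,-0.5,-3.5,17.5,24,0.58],[0,0,0,0,0,15,0.58],[0,0,0,0,0,0,0.58],[0,0,0,0,0,0,0.58]]

```text
time_s: 26.05
tcp_pos: [0.4757, -0.2513, 0.086]
orientation: [-180.0, 0.0, -2.6]
force: [-0.6, -0.3, 0.1]
width: 0.574
```

>>> play_rows:
  motion:
    - [[0,0,0,-0.5,0,20,0.58],[0,0,0,0,0,25,0.58],[0,0,0,0,0,20,0.58],[0,0,0,0,0,10,0.58],[0,0,0,0,0,5,0.58],[0,0,0,0,0,0,0.58]]

```text
time_s: 26.65
tcp_pos: [0.476, -0.2491, 0.0069]
orientation: [-179.7, -0.0, -2.6]
force: [-1.4, 7.9, 7.0]
width: 0.576
```

```bash
python3 - <<'E'
from h import *
np.set_printoptions(precision=3,suppress=True)
print(telemetry.observe()['force'])
a,_=imaging.grab_frame("scene");ci=imaging.camera_info("wrist");b,d=imaging.grab_frame("wrist")
c=np.hstack([cv2.resize(a[170:310,190:330],(400,400)),cv2.resize(b[80:420,110:450],(400,400))]);cv2.imwrite("pics/g3.png",c)
E
```

```text
[-1.367  7.861  6.954]
```

View pics/g3.png

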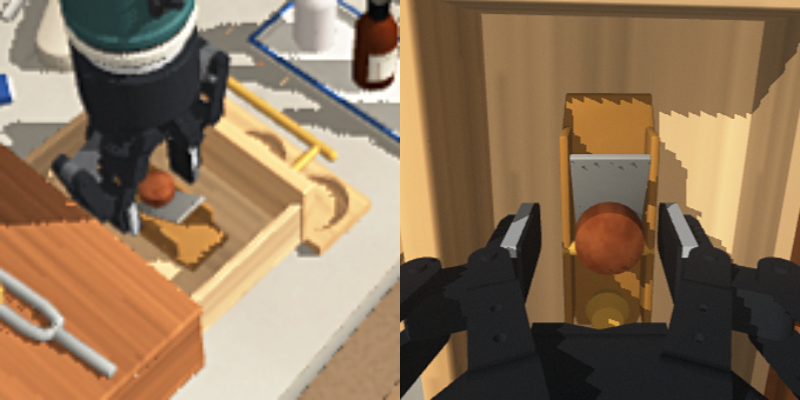

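The wrist crop shows the pads straddling the plane at the knob. The scene crop shows the outer finger linkage beside the chest's top front edge, which explains the 7 N. I'll rise, narrow the opening and go down again.

>>> play_rows:
  motion:
    - [[0,0,0,0,0,-14,0.58],[0,0,0,0,0,0,0.5],[0,0,0,0,0,0,0.5],[0,0,0,0,0,0,0.5],[0,0,0,0,0,6,0.5],[0,0,0,0,0,6,0.5],[0,0,0,0,0,0,0.5]]

```text
time_s: 27.45
tcp_pos: [0.4739, -0.2517, 0.0067]
orientation: [-179.9, 0.1, -2.7]
force: [0.4, 0.8, -0.6]
width: 0.502
```

Contact is gone. I'll go down 3 mm more and close.

>>> play_rows:
  motion:
    - [[0,0,0,0,0,2.5,0.5],[0,0,0,0,0,0,0.5],[0,0,0,0,0,0,0.2],[0,0,0,0,0,0,0.2],[0,0,0,0,0,0,0.2],[0,0,0,0,0,0,0.2],[0,0,0,0,0,0,0.2]]
  force: 60

```text
time_s: 28.15
tcp_pos: [0.4748, -0.253, 0.0056]
orientation: [179.9, -0.0, -2.7]
force: [-0.2, -0.7, 3.1]
width: 0.407
```

>>> play_rows:
  motion:
    - [[0,0,0,0,0,-5,0.2],[0,0,0,0,0,-15,0.2],[0,0,0,0,0,-25,0.2],[0,0,0,0,0,-25,0.2],[0,0,0,0,0,-25,0.2],[0,0,0,0,0,-12,0.2],[0,0,0,0,0,0,0.2]]

```text
time_s: 28.85
tcp_pos: [0.4757, -0.2524, 0.114]
orientation: [180.0, -0.2, -2.7]
force: [-0.4, -0.6, -2.4]
width: 0.41
```

```bash
python3 - <<'E'
from h import *
s=telemetry.observe();print(s['width'],s['force'],s['tcp_pos'])
# carry to the rest centre; plane centre was at (.475,-.2515) when tool at (.4748,-.253)
show([TD(.5037,.0745,.113,1.8)],.2,step=32)
a,_=imaging.grab_frame("side");ci=imaging.camera_info("wrist");b,d=imaging.grab_frame("wrist")
c=np.hstack([cv2.resize(a[90:230,190:330],(400,400)),cv2.resize(b[80:420,110:450],(400,400))]);cv2.imwrite("pics/g4.png",c)
E
```

```text
0.40963239332362167 [-0.37642915 -0.59581712 -2.40099431] [ 0.475734   -0.2524489   0.11400749]
0 [0.0, -0.0, -0.4, 1.1, -29.8, 0.1, 0.2]
1 [0.0, -0.0, -0.4, 1.4, -29.8, 0.1, 0.2]
2 [0.0, -0.0, -0.4, 1.6, -29.8, 0.1, 0.2]
3 [0.0, -0.0, -0.4, 1.8, -29.8, 0.1, 0.2]
4 [0.0, -0.0, -0.4, 2.0, -29.8, 0.1, 0.2]
5 [0.0, -0.0, -0.4, 2.2, -29.7, 0.1, 0.2]
6 [0.0, -0.0, -0.4, 2.4, -29.7, 0.1, 0.2]
7 [0.0, -0.0, -0.4, 2.6, -29.7, 0.1, 0.2]
8 [0.0, -0.0, -0.4, 2.8, -29.7, 0.1, 0.2]
9 [0.0, -0.0, -0.4, 3.1, -29.7, 0.1, 0.2]
10 [0.0, -0.0, -0.4, 3.3, -29.7, 0.1, 0.2]
```

View pics/g4.png

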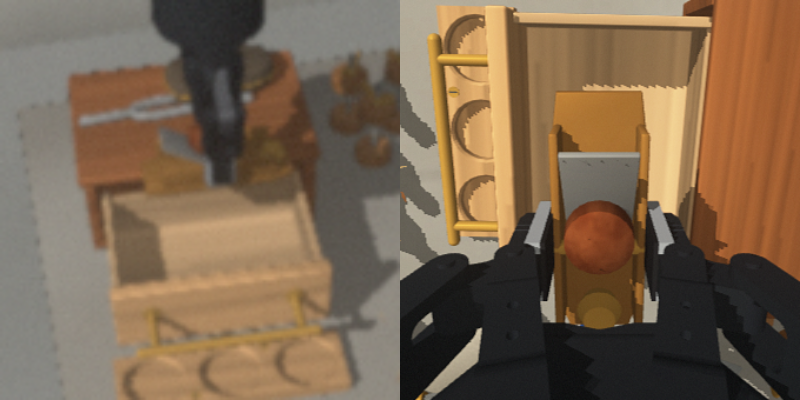

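The plane hangs level between the pads and the 2.4 N reading matches its weight. I'll carry it to the rest.

>>> play_rows:
  motion:
    - [[0,0,-0.4,1,-15,0,0.2],[0,0,-0.4,1.5,-30,0,0.2],[0,0,-0.4,1.5,-32,0,0.2],[0,0,-0.4,2,-32,0,0.2],[0,0,-0.4,2,-32,0,0.2],[0,0,-0.4,2,-32,0,0.2],[0,0,-0.4,2.5,-32,0,0.2],[0,0,-0.4,2.5,-32,0,0.2],[0,0,-0.4,3,-32,0,0.2],[0,0,-0.4,3,-30,0,0.2],[0,0,-0.4,3,-18,0,0.2],[0,0,0,0,-10,0,0.2]]

```text
time_s: 30.15
tcp_pos: [0.502, 0.0758, 0.1116]
orientation: [179.9, 0.1, 1.8]
force: [0.3, -0.3, -2.2]
width: 0.412
```

```bash
python3 - <<'E'
from h import *
np.set_printoptions(precision=4,suppress=True)
s=telemetry.observe();print(s['width'],s['force'],s['tcp_pos'],s['orientation'])
show([TD(.5037,.0740,.09,1.8)],.2,step=32)
a,d=imaging.grab_frame("side");cv2.imwrite("pics/s6.png",a)
ci=imaging.camera_info("wrist");b,d=imaging.grab_frame("wrist");P=cloud(ci,d)[d.ravel()>0]
q=P[(abs(P[:,1]-s['tcp_pos'][1])<.024)&(abs(P[:,0]-.505)<.08)&(P[:,2]>.141)&(P[:,2]<.19)]
m=q[abs(q[:,1]-s['tcp_pos'][1])<.015];print("plane x range",np.percentile(m[:,0],[.5,99.5]),m[:,2].min(),m[:,2].max())
E
```

```text
0.4116240669580801 [ 0.2916 -0.2708 -2.1942] [0.502  0.0758 0.1116] [179.9486   0.0672   1.8163]
0 [0.1, 0.1, 0.0, 1.7, 1.9, 21.6, 0.2]
plane x range [0.4499 0.5568] 0.14100195281540595 0.18186858267827727
```

>>> play_rows:
  motion:
    - [[0,0,0,0.5,1.3,15,0.2],[0,0,0,0,0,25,0.2],[0,0,0,0,0,25,0.2],[0,0,0,0,0,25,0.2],[0,0,0,0,0,18,0.2],[0,0,0,0,0,10,0.2],[0,0,0,0,0,6,0.2],[0,0,0,0,0,0,0.2],[0,0,0,0,0,0,0.2]]

```text
time_s: 31.15
tcp_pos: [0.5033, 0.0728, -0.0111]
orientation: [-180.0, -0.1, 1.6]
force: [-0.5, 0.1, -2.6]
width: 0.413
```

>>> play_rows:
  motion:
    - [[0,0,0,0,-1,3,0.2],[0,0,0,0,0,2,0.2],[0,0,0,0,0,2,0.2],[0,0,0,0,0,0,0.2],[0,0,0,0,0,0,0.2]]

```text
time_s: 31.65
tcp_pos: [0.5028, 0.0742, -0.0186]
orientation: [180.0, -0.0, 1.7]
force: [0.0, 0.3, -2.6]
width: 0.41
```

>>> play_rows:
  motion:
    - [[0,0,0,0,0,1,0.2],[0,0,0,0,0,0,0.2]]

```text
time_s: 31.85
tcp_pos: [0.503, 0.0742, -0.0194]
orientation: [-180.0, -0.0, 1.7]
force: [-0.7, -0.5, 0.4]
width: 0.41
```

The weight has transferred to the rest. I'll release and rise.

>>> play_rows:
  motion:
    - [[0,0,0,0,0,0,0.44],[0,0,0,0,0,0,0.5],[0,0,0,0,0,0,0.52],[0,0,0,0,0,0,0.52],[0,0,0,0,0,-10,0.52],[0,0,0,0,0,-25,0.52],[0,0,0,0,0,-45,0.52],[0,0,0,0,0,-45,0.3],[0,0,0,0,0,-25,0],[0,0,0,0,0,0,0]]

```text
time_s: 32.85
tcp_pos: [0.5051, 0.0744, 0.134]
orientation: [-179.9, -0.4, 1.7]
force: [-0.6, -0.1, -0.9]
width: 0.011
```

```bash
python3 - <<'E'
from h import *
import pickle
np.set_printoptions(precision=4,suppress=True)
s=telemetry.observe();print(s['width'],s['force'],s['tcp_pos'],s['orientation'])
ci=imaging.camera_info("wrist");b,d=imaging.grab_frame("wrist");cv2.imwrite("pics/w7.png",b)
def rest(P,tag):
    q=P[(abs(P[:,1]-.0745)<.026)&(abs(P[:,0]-.5035)<.063)&(P[:,2]>.02)&(P[:,2]<.06)]
    r=cv2.minAreaRect((q[:,:2]*1000).astype(np.float32));print(tag,len(q),np.round(r[0],1),np.round(r[1],1),round(r[2],1))
    for lo in(.009,.03):
        q=P[(abs(P[:,1]-.0745)<.015)&(abs(P[:,0]-.5035)<.064)&(P[:,2]>lo)&(P[:,2]<.06)];print(lo,np.percentile(q[:,0],[.5,99.5]),q[:,2].max())
rest(cloud(ci,d)[d.ravel()>0],"wrist")
for n in("side","scene"):
    ci=imaging.camera_info(n);b,d=imaging.grab_frame(n);cv2.imwrite(f"pics/{n}7.png",b);rest(cloud(ci,d)[d.ravel()>0],n)
    P=cloud(ci,d)[d.ravel()>0];h=P[(P[:,2]>.060)&(P[:,2]<.068)&(P[:,1]>-.17)&(P[:,1]<-.135)&(abs(P[:,0]-.49)<.08)]
    if len(h)>20:print("bar",len(h),h.mean(0))
E
```

```text
0.010674598715463278 [-0.5572 -0.1002 -0.8832] [0.5051 0.0744 0.134 ] [-179.8503   -0.3586    1.6721]
wrist 2352 [499.7  75.3] [91.9 36.6] 1.7
0.009 [0.4504 0.5582] 0.05075560048903388
0.03 [0.4995 0.543 ] 0.05075560048903388
side 689 [499.2  76.7] [90.7 38.1] 1.8
0.009 [0.4489 0.5568] 0.05086449078449684
0.03 [0.4779 0.5425] 0.05086449078449684
bar 99 [ 0.534  -0.1534  0.0642]
scene 435 [500.8  73.8] [90.6 42.4] 1.8
0.009 [0.44   0.5591] 0.05214506982380085
0.03 [0.4768 0.5436] 0.05214506982380085
bar 276 [ 0.4911 -0.1558  0.0644]
```

The plane lies in the rest at (0.504, 0.075), with its top at 0.051 and 1.7° of yaw. Next is shutting the drawer with closed fingers against the bar.

```bash
python3 - <<'E'
from h import *
show([TD(.492,-.126,.13,-3.4)],0,step=40)
E
```

```text
0 [-0.0, 0.0, 0.9, -2.7, 33.3, -0.0, 0.0]
1 [-0.0, 0.0, 0.9, -2.2, 33.4, -0.0, 0.0]
2 [-0.0, 0.0, 0.9, -1.7, 33.4, -0.0, 0.0]
3 [-0.0, 0.0, 0.9, -1.2, 33.4, -0.0, 0.0]
4 [-0.0, 0.0, 0.9, -0.7, 33.4, -0.0, 0.0]
5 [-0.0, 0.0, 0.9, -0.2, 33.5, -0.0, 0.0]
```

View pics/w7.png

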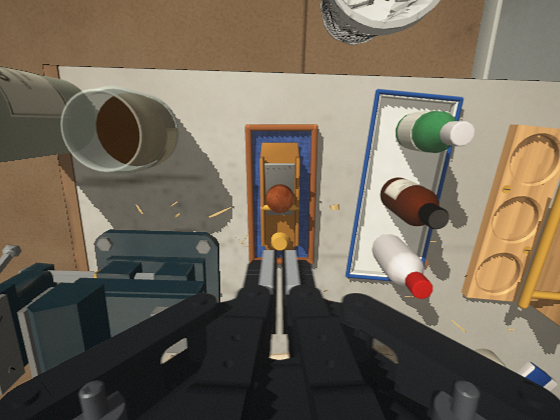

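The plane lies centred and lengthways in its rest at (282,197), and the three bottles stand on the tray. I'll go over to the bar.

>>> play_rows:
  motion:
    - [[0,0,0.9,-2.7,33,0,0],[0,0,0.9,-2.2,33.5,0,0],[0,0,0.9,-1.7,33.5,0,0],[0,0,0.9,-1.2,33.5,0,0],[0,0,0.9,-0.7,33.5,0,0],[0,0,0.9,0,33.5,0,0],[0,0,0,0,0,0,0],[0,0,0,0,0,0,0]]

```text
time_s: 33.8
tcp_pos: [0.4912, -0.127, 0.1293]
orientation: [180.0, 0.1, -3.9]
force: [0.2, -0.2, -0.2]
width: -0.001
```

>>> play_rows:
  motion:
    - [[0,0,0,0,0,30,0],[0,0,0,0,0,40,0],[0,0,0,0,0,30,0],[0,0,0,0,0,15,0],[0,0,0,0,0,0,0]]

```text
time_s: 34.3
tcp_pos: [0.4901, -0.1244, 0.0128]
orientation: [-180.0, 0.3, -3.6]
force: [-0.1, 0.9, 1.2]
width: -0.001
```

>>> play_rows:
  motion:
    - [[0,0,0,0,5,0,0],[0,0,0,0,6,0,0],[0,0,0,0,10,0,0],[0,0,0,0,14,0,0],[0,0,0,0,14,0,0],[0,0,0,0,14,0,0],[0,0,0,0,14,0,0],[0,0,0,0,14,0,0],[0,0,0,0,12,0,0],[0,0,0,0,8,0,0],[0,0,0,0,6,0,0],[0,0,0,0,0,0,0]]

```text
time_s: 35.5
tcp_pos: [0.4843, -0.2444, 0.0154]
orientation: [179.9, 0.0, -3.8]
force: [0.1, 0.6, 0.1]
width: -0.001
```

>>> play_rows:
  motion:
    - [[0,0,0,0,3,0,0],[0,0,0,0,3,0,0],[0,0,0,0,2,0,0],[0,0,0,0,0,0,0]]

```text
time_s: 35.9
tcp_pos: [0.484, -0.251, 0.0153]
orientation: [-180.0, 0.0, -3.7]
force: [0.0, 1.0, -1.0]
width: 0.005
```

>>> play_rows:
  motion:
    - [[0,0,0,0,2,0,0],[0,0,0,0,2,0,0],[0,0,0,0,0,0,0]]

```text
time_s: 36.2
tcp_pos: [0.4838, -0.2536, 0.0152]
orientation: [-179.8, 0.1, -3.7]
force: [-1.0, 5.7, 2.2]
width: -0.002
```

>>> play_rows:
  motion:
    - [[0,0,0,0,1,0,0],[0,0,0,0,1,0,0],[0,0,0,0,0,0,0]]

```text
time_s: 36.5
tcp_pos: [0.4838, -0.2536, 0.0152]
orientation: [-179.6, 0.1, -3.6]
force: [-2.5, 9.3, 5.0]
width: 0.001
```

The bar stopped at TCP y −0.2536, the shut position predicted, with force rising to 9 N. I'll back off and rise.

>>> play_rows:
  motion:
    - [[0,0,0,0,-5,0,0],[0,0,0,0,-10,0,0],[0,0,0,0,-5,-20,0],[0,0,0,0,0,-45,0],[0,0,0,0,0,-45,0],[0,0,0,0,0,-25,0],[0,0,0,0,0,0,0]]

```text
time_s: 37.2
tcp_pos: [0.4874, -0.2384, 0.1538]
orientation: [179.9, -0.4, -3.7]
force: [0.2, 0.7, -0.1]
width: -0.003
```

```bash
python3 - <<'E'
from h import *
np.set_printoptions(precision=4,suppress=True)
s=telemetry.observe();print(s['tcp_pos'],s['orientation'])
for n in("wrist","side","scene"):
    ci=imaging.camera_info(n);b,d=imaging.grab_frame(n);cv2.imwrite(f"pics/{n}8.png",b);P=cloud(ci,d)[d.ravel()>0]
    h=P[(P[:,2]>.061)&(P[:,2]<.068)&(P[:,1]>-.285)&(P[:,1]<-.255)&(abs(P[:,0]-.484)<.075)]
    if len(h)>20:print(n,"bar",len(h),h.mean(0),np.percentile(h[:,1],[2,98]))
    f=P[(P[:,2]>.075)&(P[:,2]<.084)&(P[:,1]>-.33)&(P[:,1]<-.28)&(abs(P[:,0]-.48)<.06)]
    if len(f)>20:print("front face",f.mean(0))
    f=P[(P[:,2]>.088)&(P[:,2]<.1)&(P[:,1]>-.33)&(P[:,1]<-.28)&(abs(P[:,0]-.48)<.08)]
    if len(f)>20:print("chest top edge",np.percentile(f[:,1],99))
    for x,y in((.452,-.039),(.512,-.043),(.572,-.047)):
        q=P[(abs(P[:,0]-x)<.028)&(abs(P[:,1]-y)<.03)&(P[:,2]<.1)&(P[:,2]>.086)]
        if len(q):print(n,"cap",len(q),q.mean(0))
show([TD(.512,-.043,.14,86.5)],.5,step=40)
E
```

```text
[ 0.4874 -0.2384  0.1538] [179.89    -0.4124  -3.7152]
wrist bar 1525 [ 0.4861 -0.2709  0.0647] [-0.2834 -0.2631]
front face [ 0.4828 -0.307   0.0805]
chest top edge -0.3035350073996962
wrist cap 367 [ 0.454  -0.0406  0.0906]
wrist cap 426 [ 0.5118 -0.0434  0.0907]
wrist cap 536 [ 0.5725 -0.0493  0.0908]
side bar 211 [ 0.4791 -0.2675  0.064 ] [-0.2822 -0.2597]
front face [ 0.4792 -0.3059  0.0801]
chest top edge -0.3003380156504509
side cap 60 [ 0.453  -0.0359  0.0909]
side cap 61 [ 0.5109 -0.0382  0.0907]
side cap 64 [ 0.572  -0.0445  0.0908]
scene bar 303 [ 0.4839 -0.2725  0.0644] [-0.2833 -0.265 ]
chest top edge -0.3050585708686317
scene cap 46 [ 0.4548 -0.0415  0.0909]
scene cap 49 [ 0.5129 -0.0439  0.091 ]
scene cap 51 [ 0.5738 -0.0495  0.0911]
0 [-0.0, 0.0, -8.2, 1.3, -17.7, 0.9, 0.5]
1 [-0.0, 0.0, -8.2, 3.8, -17.3, 0.9, 0.5]
2 [-0.0, 0.0, -8.2, 6.3, -16.6, 0.9, 0.5]
3 [-0.0, 0.0, -8.2, 8.6, -15.5, 0.9, 0.5]
4 [-0.0, 0.0, -8.2, 10.7, -14.2, 0.9, 0.5]
5 [-0.0, 0.0, -8.2, 12.6, -12.5, 0.9, 0.5]
6 [-0.0, 0.0, -8.2, 14.3, -10.6, 0.9, 0.5]
7 [-0.0, 0.0, -8.2, 15.6, -8.4, 0.9, 0.5]
8 [-0.0, 0.0, -8.2, 16.7, -6.1, 0.9, 0.5]
9 [-0.0, 0.0, -8.2, 17.4, -3.7, 0.9, 0.5]
10 [-0.0, 0.0, -8.2, 17.7, -1.1, 0.9, 0.5]
```

The drawer front face at y −0.306 is flush with the chest edge at −0.304, so it is shut. Next I turn back and fetch amber.

>>> play_rows:
  motion:
    - [[0,0,-8.2,1,-17.7,1,0.5],[0,0,-8.2,4,-17,1,0.5],[0,0,-8.2,6,-16.6,1,0.5],[0,0,-8.2,8.6,-15.5,1,0.5],[0,0,-8.2,10.7,-14,1,0.5],[0,0,-8.2,12.6,-12.5,1,0.5],[0,0,-8.2,14.3,-10.6,1,0.5],[0,0,-8.2,15.6,-8.4,1,0.5],[0,0,-8.2,16.7,-6,1,0.5],[0,0,-8.2,17.4,-3.7,1,0.5],[0,0,-8.2,17.7,-1,1,0.5],[0,0,0,0,0,0,0.5]]

```text
time_s: 38.55
tcp_pos: [0.5115, -0.0417, 0.1378]
orientation: [-179.8, -0.0, 86.8]
force: [-0.8, -0.0, 1.1]
width: 0.498
```

>>> play_rows:
  motion:
    - [[0,0,0,0,0,0,0.5],[0,0,0,0,0,0,0.5]]

```text
time_s: 38.75
tcp_pos: [0.5116, -0.0456, 0.1389]
orientation: [-179.9, 0.0, 86.3]
force: [0.5, -0.1, 0.1]
width: 0.504
```

>>> play_rows:
  motion:
    - [[0,0,0,2.5,0,20,0.5],[0,0,0,0,0,30,0.5],[0,0,0,0,0,30,0.5],[0,0,0,0,0,25,0.5],[0,0,0,0,0,15,0.5],[0,0,0,0,0,0,0.5],[0,0,0,0,0,0,0.5]]

```text
time_s: 39.45
tcp_pos: [0.5127, -0.0425, 0.0199]
orientation: [180.0, 0.0, 86.4]
force: [0.1, 0.9, -0.2]
width: 0.499
```

>>> play_rows:
  motion:
    - [[0,0,0,0,0,0,0.25],[0,0,0,0,0,0,0.25],[0,0,0,0,0,0,0.25],[0,0,0,0,0,0,0.25],[0,0,0,0,0,0,0.25]]
  force: 40

```text
time_s: 39.95
tcp_pos: [0.5133, -0.0419, 0.0207]
orientation: [179.9, -0.0, 86.5]
force: [-0.9, -0.6, 8.0]
width: 0.359
```

>>> play_rows:
  motion:
    - [[0,0,0,0,0,-6,0.25],[0,0,0,0,0,-20,0.25],[0,0,0,0,0,-28,0.25],[0,0,0,0,0,-28,0.25],[0,0,0,-8,0,-18,0.25],[0,0,0,-20,0,0,0.25],[0,0,0,-26,-3,0,0.25],[0,0,0,-26,-5,0,0.25],[0,0,0,-22,-5,0,0.25],[0,0,0,-14,-3,0,0.25],[0,0,0,-5,-1,0,0.25],[0,0,0,0,0,0,0.25]]

```text
time_s: 41.15
tcp_pos: [0.488, -0.1615, 0.1195]
orientation: [180.0, -0.0, 86.4]
force: [-0.3, -0.7, -0.3]
width: 0.356
```

>>> play_rows:
  motion:
    - [[0,0,0,0,0,15,0.25],[0,0,0,0,0,25,0.25],[0,0,0,0,0,25,0.25],[0,0,0,0,0,15,0.25],[0,0,0,0,0,0,0.25],[0,0,0,0,0,0,0.25]]

```text
time_s: 41.75
tcp_pos: [0.4881, -0.1614, 0.0392]
orientation: [-180.0, 0.0, 86.5]
force: [0.4, -0.5, -0.1]
width: 0.357
```

>>> play_rows:
  motion:
    - [[0,0,0,-1,0,6,0.25],[0,0,0,0,0,6,0.25],[0,0,0,0,0,4,0.25],[0,0,0,0,0,0,0.25],[0,0,0,0,0,0,0.25]]

```text
time_s: 42.25
tcp_pos: [0.4879, -0.1625, 0.0234]
orientation: [180.0, -0.0, 86.5]
force: [0.7, -0.4, -1.0]
width: 0.359
```

>>> play_rows:
  motion:
    - [[0,0,0,0,0,0.8,0.25],[0,0,0,0,0,0,0.35],[0,0,0,0,0,0,0.5],[0,0,0,0,0,0,0.5],[0,0,0,0,0,0,0.5],[0,0,0,0,0,-20,0.5],[0,0,0,0,0,-40,0.5],[0,0,0,0,0,-40,0.5],[0,0,0,0,0,-24,0.5]]

```text
time_s: 43.15
tcp_pos: [0.4888, -0.1631, 0.1492]
orientation: [179.8, 0.0, 86.5]
force: [0.7, -0.1, 1.0]
width: 0.5
```

>>> play_rows:
  motion:
    - [[0,0,0,30,19,0,0.5],[0,0,0,30,19,0,0.5],[0,0,0,30,19,0,0.5],[0,0,0,30,19,0,0.5],[0,0,0,0,0,0,0.5],[0,0,0,0,0,0,0.5],[0,0,0,0,0,0,0.5]]

```text
time_s: 43.85
tcp_pos: [0.5704, -0.0485, 0.1465]
orientation: [-180.0, 0.0, 86.4]
force: [-0.5, -0.5, 0.2]
width: 0.502
```

```bash
cat > caps.py <<'E'
from h import *
np.set_printoptions(precision=4,suppress=True)
s=telemetry.observe();print(s['tcp_pos'],s['orientation'],s['width'])
for n in("wrist","side"):
    ci=imaging.camera_info(n);b,d=imaging.grab_frame(n);P=cloud(ci,d)[d.ravel()>0]
    for k,(x,y) in dict(tw=(.452,-.039),tg=(.572,-.047),W=(.4295,-.1589),A=(.4884,-.1628),G=(.5482,-.1652)).items():
        q=P[(abs(P[:,0]-x)<.028)&(abs(P[:,1]-y)<.03)&(P[:,2]<.1)&(P[:,2]>.086)]
        if len(q)>10:print(n,k,len(q),q.mean(0))
E
python3 caps.py
```

```text
[ 0.5704 -0.0485  0.1465] [-179.9698    0.0285   86.3982] 0.5024879049190002
wrist tw 413 [ 0.4539 -0.0383  0.091 ]
wrist tg 377 [ 0.5722 -0.0467  0.0913]
side tw 61 [ 0.4529 -0.036   0.0907]
side tg 63 [ 0.5719 -0.0444  0.0911]
side A 47 [ 0.4854 -0.157   0.092 ]
```

Amber stands back in its seat, within about 3 mm of its earlier side-view reading. Green is next.

>>> play_rows:
  motion:
    - [[0,0,0,1.5,1.5,20,0.5],[0,0,0,0,0,32,0.5],[0,0,0,0,0,32,0.5],[0,0,0,0,0,28,0.5],[0,0,0,0,0,15,0.5],[0,0,0,0,0,0,0.5],[0,0,0,0,0,0,0.5]]

```text
time_s: 44.65
tcp_pos: [0.5733, -0.0467, 0.0204]
orientation: [179.9, 0.0, 86.4]
force: [-0.2, -0.0, -0.6]
width: 0.501
```

>>> play_rows:
  motion:
    - [[0,0,0,0,0,0,0.25],[0,0,0,0,0,0,0.25],[0,0,0,0,0,0,0.25],[0,0,0,0,0,0,0.25],[0,0,0,0,0,0,0.25]]
  force: 40

```text
time_s: 45.15
tcp_pos: [0.5739, -0.0461, 0.0213]
orientation: [179.8, -0.0, 86.5]
force: [-0.8, 0.6, 6.5]
width: 0.351
```

>>> play_rows:
  motion:
    - [[0,0,0,0,0,-6,0.25],[0,0,0,0,0,-20,0.25],[0,0,0,0,0,-28,0.25],[0,0,0,0,-3,-28,0.25],[0,0,0,-8,-5,-18,0.25],[0,0,0,-20,-5,0,0.25],[0,0,0,-26,-4,0,0.25],[0,0,0,-26,0,0,0.25],[0,0,0,-22,0,0,0.25],[0,0,0,-13,0,0,0.25],[0,0,0,-5,0,0,0.25],[0,0,0,0,0,0,0.25]]

```text
time_s: 46.35
tcp_pos: [0.5484, -0.1647, 0.1197]
orientation: [180.0, -0.0, 86.5]
force: [0.1, 0.4, 0.1]
width: 0.349
```

>>> play_rows:
  motion:
    - [[0,0,0,0,0,15,0.25],[0,0,0,0,0,25,0.25],[0,0,0,0,0,25,0.25],[0,0,0,0,0,15,0.25],[0,0,0,0,0,0,0.25],[0,0,0,0,0,0,0.25]]

```text
time_s: 46.95
tcp_pos: [0.5485, -0.1645, 0.0395]
orientation: [-180.0, 0.0, 86.5]
force: [-0.3, 0.5, -1.3]
width: 0.347
```

>>> play_rows:
  motion:
    - [[0,0,0,-0.5,0,6,0.25],[0,0,0,0,0,6,0.25],[0,0,0,0,0,3.5,0.25],[0,0,0,0,0,0,0.25],[0,0,0,0,0,0,0.25]]

```text
time_s: 47.45
tcp_pos: [0.5484, -0.1653, 0.0242]
orientation: [180.0, -0.0, 86.5]
force: [0.3, -0.0, -0.2]
width: 0.351
```

>>> play_rows:
  motion:
    - [[0,0,0,0,0,1,0.25],[0,0,0,0,0,0,0.35],[0,0,0,0,0,0,0.5],[0,0,0,0,0,0,0.5],[0,0,0,0,0,0,0.5],[0,0,0,0,0,-20,0.5],[0,0,0,0,0,-40,0.5],[0,0,0,0,0,-40,0.5],[0,0,0,0,0,-24,0.5]]

```text
time_s: 48.35
tcp_pos: [0.5494, -0.1659, 0.15]
orientation: [179.8, 0.0, 86.5]
force: [0.2, -0.5, -0.1]
width: 0.5
```

>>> play_rows:
  motion:
    - [[0,0,0,30,-26,0,0.5],[0,0,0,30,-26,0,0.5],[0,0,0,30,-26,0,0.5],[0,0,0,30,-25,0,0.5],[0,0,0,0,0,0,0.5],[0,0,0,0,0,0,0.5],[0,0,0,0,0,0,0.5]]

```text
time_s: 49.05
tcp_pos: [0.4538, -0.04, 0.1475]
orientation: [179.9, 0.0, 86.4]
force: [0.7, -0.7, -0.7]
width: 0.498
```

```bash
python3 caps.py
```

```text
[ 0.4538 -0.04    0.1475] [179.9195   0.02    86.4243] 0.49822705988650345
wrist tw 373 [ 0.4526 -0.0381  0.0913]
wrist A 323 [ 0.4853 -0.1594  0.0925]
side tw 61 [ 0.4528 -0.0358  0.0907]
side A 23 [ 0.4906 -0.1568  0.0912]
side G 55 [ 0.5466 -0.1629  0.0921]
```

>>> play_rows:
  motion:
    - [[0,0,0,1,-1,20,0.5],[0,0,0,0,0,32,0.5],[0,0,0,0,0,32,0.5],[0,0,0,0,0,28,0.5],[0,0,0,0,0,16,0.5],[0,0,0,0,0,0,0.5],[0,0,0,0,0,0,0.5]]

```text
time_s: 49.85
tcp_pos: [0.4523, -0.0392, 0.0191]
orientation: [-180.0, 0.0, 86.4]
force: [-0.2, -0.7, 0.8]
width: 0.503
```

>>> play_rows:
  motion:
    - [[0,0,0,0,0,0,0.25],[0,0,0,0,0,0,0.25],[0,0,0,0,0,0,0.25],[0,0,0,0,0,0,0.25],[0,0,0,0,0,0,0.25]]
  force: 40

```text
time_s: 50.35
tcp_pos: [0.4529, -0.0382, 0.0201]
orientation: [179.9, -0.0, 86.5]
force: [-1.1, -1.2, 7.7]
width: 0.353
```

>>> play_rows:
  motion:
    - [[0,0,0,0,0,-6,0.25],[0,0,0,0,0,-20,0.25],[0,0,0,0,0,-28,0.25],[0,0,0,0,-3,-28,0.25],[0,0,0,-9,-4,-18,0.25],[0,0,0,-20,-5,0,0.25],[0,0,0,-26,-3.5,0,0.25],[0,0,0,-26,0,0,0.25],[0,0,0,-22,0,0,0.25],[0,0,0,-13,0,0,0.25],[0,0,0,-5,0,0,0.25],[0,0,0,0,0,0,0.25]]

```text
time_s: 51.55
tcp_pos: [0.429, -0.1581, 0.1193]
orientation: [180.0, -0.0, 86.4]
force: [-0.1, 0.7, -0.1]
width: 0.35
```

>>> play_rows:
  motion:
    - [[0,0,0,0,0,15,0.25],[0,0,0,0,0,25,0.25],[0,0,0,0,0,25,0.25],[0,0,0,0,0,15,0.25],[0,0,0,0,0,0,0.25],[0,0,0,0,0,0,0.25]]

```text
time_s: 52.15
tcp_pos: [0.4292, -0.1573, 0.0393]
orientation: [-180.0, -0.0, 86.5]
force: [0.6, 0.2, 0.7]
width: 0.349
```

>>> play_rows:
  motion:
    - [[0,0,0,-1,0,6,0.25],[0,0,0,0,0,6,0.25],[0,0,0,0,0,4,0.25],[0,0,0,0,0,0,0.25],[0,0,0,0,0,0,0.25]]

```text
time_s: 52.65
tcp_pos: [0.429, -0.159, 0.0231]
orientation: [-180.0, -0.0, 86.5]
force: [0.3, -0.2, -0.2]
width: 0.353
```

>>> play_rows:
  motion:
    - [[0,0,0,0,0,1,0.25],[0,0,0,0,0,0,0.35],[0,0,0,0,0,0,0.5],[0,0,0,0,0,0,0.5],[0,0,0,0,0,0,0.5],[0,0,0,0,0,-20,0.5],[0,0,0,0,0,-40,0.5],[0,0,0,0,0,-40,0.5],[0,0,0,0,0,-40,0.5]]

```text
time_s: 53.55
tcp_pos: [0.4285, -0.159, 0.1633]
orientation: [-179.9, 0.0, 86.5]
force: [1.5, 0.3, -0.2]
width: 0.502
```

>>> play_rows:
  motion:
    - [[0,0,0,6,7,-40,0.5],[0,0,0,11,14,-40,0.5],[0,0,0,11,14,-40,0.5],[0,0,0,11,14,-40,0.5],[0,0,0,11,14,0,0.5],[0,0,0,5,7,0,0.5],[0,0,0,0,0,0,0.5],[0,0,0,0,0,0,0.5],[0,0,0,0,0,0,0.5],[0,0,0,0,0,0,0.5]]

```text
time_s: 54.55
tcp_pos: [0.5015, -0.1089, 0.3217]
orientation: [-179.9, -0.0, 86.4]
force: [0.6, -0.5, 0.7]
width: 0.497
```

```bash
python3 - <<'E'
from h import *
from scipy.optimize import least_squares
np.set_printoptions(precision=4,suppress=True)
s=telemetry.observe();print(s['tcp_pos'],s['force'],s['joint_velocities'])
for n in("wrist","scene"):
    ci=imaging.camera_info(n);b,d=imaging.grab_frame(n);cv2.imwrite(f"pics/{n}9.png",b);Q=cloud(ci,d)[d.ravel()>0]
    for k,(x,y) in dict(W=(.4295,-.1589),A=(.4884,-.1628),G=(.5482,-.1652)).items():
        w=Q[(abs(Q[:,0]-x)<.027)&(abs(Q[:,1]-y)<.03)]
        t=w[(w[:,2]>.02)&(w[:,2]<.052)]
        f=least_squares(lambda c:np.hypot(t[:,0]-c[0],t[:,1]-c[1])-.0165,[x,y],loss='soft_l1',f_scale=.001)
        c=w[(w[:,2]>.088)&(w[:,2]<.1)]
        print(n,k,"body",f.x,"moved mm",(f.x-[x,y])*1000,"cap",c.mean(0) if len(c) else 0)
    q=Q[(abs(Q[:,1]-.0745)<.026)&(abs(Q[:,0]-.5035)<.063)&(Q[:,2]>.02)&(Q[:,2]<.06)]
    r=cv2.minAreaRect((q[:,:2]*1000).astype(np.float32));print("plane",np.round(r[0],1),np.round(r[1],1),round(r[2],1),q[:,2].max())
    h=Q[(Q[:,2]>.061)&(Q[:,2]<.068)&(Q[:,1]>-.28)&(Q[:,1]<-.255)&(abs(Q[:,0]-.484)<.06)]
    if len(h)>20:print("bar",h.mean(0))
E
```

```text
[ 0.5015 -0.1089  0.3217] [ 0.5987 -0.4916  0.6911] [-0.1579 -0.1525 -0.0799 -0.4462 -0.0654  0.0777 -0.0039]
wrist W body [ 0.4284 -0.1596] moved mm [-1.0617 -0.7322] cap [ 0.4292 -0.1584  0.0932]
wrist A body [ 0.4858 -0.1621] moved mm [-2.557   0.6713] cap [ 0.4857 -0.1613  0.0934]
wrist G body [ 0.5466 -0.1664] moved mm [-1.637  -1.2404] cap [ 0.5465 -0.1657  0.0933]
plane [498.8  74.7] [92.1 37. ] 1.8 0.05143880909676912
bar [ 0.4822 -0.2695  0.0648]
scene W body [ 0.429  -0.1591] moved mm [-0.4553 -0.2105] cap [ 0.4305 -0.1608  0.0927]
scene A body [ 0.4867 -0.1623] moved mm [-1.6501  0.4566] cap [ 0.4879 -0.1644  0.0932]
scene G body [ 0.5475 -0.167 ] moved mm [-0.6632 -1.773 ] cap [ 0.5487 -0.1682  0.0929]
plane [500.5  74.4] [91.  40.7] 1.7 0.0517131524436899
bar [ 0.484  -0.2719  0.0647]
```

View pics/wrist9.png

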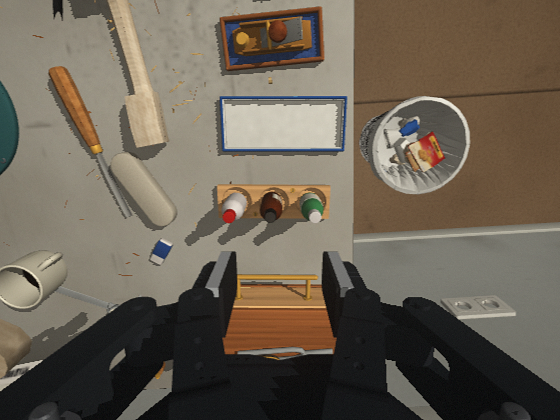

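The last view shows the bottles upright in their seats at (233,206), (271,206) and (313,207). The plane lies in its rest at (272,38) and the drawer is shut. The arm is clear, so I'm handing in.

```bash
python3 -c "
from bench import job_done
print(job_done())"
```

```text
the job is handed in; nothing more can be done
None
```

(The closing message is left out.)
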